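# Feed a sofa foot into the drilling nest with the push stick

### The job

Take the push stick and, keeping the fingers off the beech foot, roll the foot gently along the track with the paddle head, past the spring hold-down, until it is caught in the drill's nest with the green part switch pressed in. Push by feel and do not force it: the back plate behind the switch is solid. Then draw the stick out and put it down flat on the bench; leave the tape, thread cone and shears alone.

Things in the scene. Friction and masses are not known exactly. Their poses are not given: they have to be found in the camera images.
- track: In-feed track fixed on the bench: plywood board 420 x 150 x 18 mm, two flat steel rails with tops 26 mm above the bench, two aluminium side guides 116 mm apart with tops at 38 mm. Origin on the bench on the track's centre line; x = feed direction (to the drill), y across, z up; the board spans x = -160 to +260 mm. Nothing stands over the track before the hold-down.
- nest_zone (a point): Point on the track's centre line at rail-top height, 85 mm along x from its origin (axes as the track's): the middle of the stretch where the drill may stand. The drill is clamped wherever the last job left it and is not measured: a caught foot's centre lies up to 35 mm either way of here. Chuck and motor (30 mm radius) hang over the nest; bit tip 100 mm above the bench.
- holddown (a joint): Lift of the spring hold-down in m (0 = down): a free-turning 12 mm steel roller across two yellow arms, underside 66 mm above the bench, 4 mm below the foot's top. Its axis is 14 mm before the caught foot's centre. The foot meets it 29 mm before the catch and lifts it 4 mm (push of about 4 to 10 N); once under the axis it springs 10 mm or so ahead into the nest by itself.
- switch (a joint): Travel in m of the drill's green part-present plunger behind the hold-down: 0 = out, 0.007 = level with the solid steel back plate (80 mm wide). Made from 0.002; a foot caught behind the hold-down keeps it at about 0.0035; 3 mm farther the foot meets the back plate. Soft spring: about 1 N at 0.004, 2 N at 0.007.
- foot_center (a point): Centre of the turned beech sofa foot: a plain cylinder, 44 mm diameter, 110 mm long, brass band at one end, about 130 g. It lies across the track on the rails, free to roll, centre 48 mm above the bench; y is the cylinder's axis. It starts between x = -90 and -40 mm along the track. Soft wood: a push of more than 18 N bruises it.
- stick_grip (a point): Grip point of the wooden push stick (yellow band), half-way up its bar, which is 22 mm wide (y) and 30 mm high, flat on the bench, so 15 mm above it. x points along the stick to the paddle head, z up; the bar runs from 112 mm behind this point to 153 mm ahead. About 150 g, balance point 46 mm ahead. Held here, the hand stays clear of the drill.
- stick_face (a point): Centre of the felt-covered front face of the stick's red paddle head, 170 mm ahead of the grip point along x, half-way up; the face is 80 mm wide (y), 30 mm high (z) and looks along +x. With its lower edge 4 to 6 mm above the rails it meets the foot near its centre height and passes under the hold-down bar.
- tape: Roll of masking tape lying flat, 104 mm across, 38 mm high. A bystander.
- cone: Cream cone of thread with green bands standing upright, 72 mm across, 150 mm high. A bystander.
- shears: Blue-handled shears lying flat, 240 mm long along x, about 90 mm wide at the handles, 15 mm high. A bystander.
Not all that is in view belongs to the job. There is more than one size of the part that bears foot_center; the job needs the largest.

How it is judged:
By the outcome, as a careful person would: the job done as asked, in the order asked, and still so for the second after the job is handed in, with the robot touching nothing.
It also fails if it takes over 72 s, if anything falls off the work surface, if the arm or the gripper's body presses on something with over 40 N, if the wrist force passes 120 N, or if a joint passes its speed limit or range.

### The arm

A 6-joint arm with a two-finger parallel gripper is mounted at the origin on the work surface. World frame = base frame: x ahead of the robot, y to its left, z up, the work surface at z = 0. Lengths are in mm, angles in degrees, forces in N, time in s.
With the tool pointing down it reaches from about 350 to 850 mm from the base axis. Payload 8.1 kg.
Tool frame: the origin (TCP) lies on the centre line of the jaws, within the pads' length; the fingertips stand 19 mm ahead of it and the grasp point (between the pads) is the TCP; y points along the fingers, z is the direction in which the jaws open and shut, and the axes are right-handed (so a half turn about y gives the same grasp; the last joint's range is limited). The gripper opens to 85 mm and grips with 20 to 120 N. Pads are 22 mm wide; open, the fingers measure 114 mm over their backs; the gripper's body (76 mm by 85 mm) begins 54 mm behind the grasp point. The pads swing forward as they close: fully open they stand 13 mm farther back than shut.
Start: joints at [-75.883, 7.471, 85.268, -0, 87.261, -4.893], TCP at [195.467, -567.272, 250.292] pointing down, gripper open.
Joint ranges: [-169.43, 169.43], [-51.17, 129.36], [1.28, 143.12], [-76.62, 256.62], [0, 156.53], [-152.29, 152.29]. Speed limits (degrees/s): [136.94, 136.94, 159.86, 180, 180, 180].

### API

Orientations are given as [roll, pitch, yaw] about the fixed x, y, z axes, in that order (R = Rz(yaw) Ry(pitch) Rx(roll)).
In Python, from bench import * gives the robot as it stands.
- The arm moves only by the shell command python3 -m crank 'ROWS' [FORCE]. ROWS is JSON, a list of rows, each a list of 7 numbers: the shift along the tool's x, y, z in mm, then the turn, a rotation vector about the tool's x, y, z in rad, then the closure, from 0 (fully open) to 1 (shut). A call has 1 to 12 rows; each row is the pose to reach, as a shift and turn from the pose commanded when the call began, along the tool's axes at that moment; what a row does not reach only later rows make up. A row lasts 1/8 s, in which the tool goes at most 62.5 mm and 10.7 degrees, less where a joint would pass 70% of its speed; a pose out of reach is approached as far as the arm can. A call with a gripper value outside its range is refused whole. The fingers move at their own pace and stop on an object; FORCE is the grip in N (left out, the last holds). Time passes only in rows, so rows that repeat a pose let the fingers close. It gives the time, the measured TCP pose, the force and the opening at its end, in the units of the state.
- sense(): the state, without advancing time (a new reading comes with each control period).
- snapshot(name): name is "side" or "top" or "wrist"; returns (picture, depth): 400x640x3 uint8, red, green, blue; 400x640 float32, mm along the optical axis (not along the pixel's ray), 0 where there is no reading.
- camera_model(name): a dict with "K" (3x3 intrinsics, pixels), "R" (3x3) and "t" (3): a world point X has camera coordinates R X + t; the wrist camera has in their place "hand_eye" (4x4, takes a point from camera to tool coordinates, whose origin is the TCP and whose axes are the tool frame's). Camera axes: x right, y down, z forward; pixel columns grow to the right and rows downward; lengths in mm; the calibration is good to about 2 mm. A picture is of the moment at which its call begins: read the wrist's pose just before it. camera_model takes no time and is no camera call.
- hand_in(): hands the job in, once; it reports no verdict.
The state is a dict: "time": time; "joint_pos": joint angles; "qd": joint speeds; "joint_efforts": joint torques, N m; "tool_pos": TCP position; "tcp_rot": TCP orientation; "ft_force": force on the tool from outside, world axes, zero at the start; "wrist_torque": the same for the moment, N m; "finger_gap": finger opening in mm.
Only numpy, scipy, OpenCV 4.12 (cv2) and the standard library are available. Lean on these libraries where they do the work, as an engineer would, in place of code of your own. Each camera call takes 0.05 s, during which the arm holds its last target.

## Working session

There is one attempt and no reset: what is moved stays moved. The work goes in short steps, Python scripts to look and compute and a shell command to move; the robot and the scene stay as the last step left them, time stands still between calls to the robot, and variables do not carry over. Pictures are saved under pics/ and viewed, and the job is handed in when it is done.

```bash
ls; mkdir -p pics
python3 - <<'E'
from bench import *
import cv2, numpy as np
s=sense(); print(s)
for n in ["side","top","wrist"]:
    p,d=snapshot(n)
    cv2.imwrite(f"pics/{n}0.png",p[:,:,::-1]); np.save(f"pics/{n}0_d.npy",d); np.save(f"pics/{n}0_p.npy",p)
    print(n,camera_model(n))
E
```

```text
pics
{'time': 0.0, 'joint_pos': array([-7.58827791e+01,  7.51364232e+00,  8.53303889e+01, -3.73886726e-04,
        8.72598671e+01, -4.89473647e+00]), 'qd': array([-0.05444243,  0.08432228,  0.03471464,  0.04334971,  0.14845057,
        0.04460052]), 'joint_efforts': array([ 1.30685035e-03, -5.69403291e+01, -5.00544906e+01,  3.93476398e-06,
        1.47575751e-02,  5.59764075e-06]), 'tool_pos': array([ 195.33668064, -566.77259014,  249.24902907]), 'tcp_rot': array([-9.01035513e+01,  8.49309489e-03, -1.60988032e+02]), 'ft_force': array([0.56861031, 0.61459461, 0.88579011]), 'wrist_torque': array([-0.0003005 ,  0.06078137,  0.00045937]), 'finger_gap': 85.43140903885286}
side {'K': array([[432.06767742,   0.        , 322.35996344],
       [  0.        , 432.06767742, 200.89974774],
       [  0.        ,   0.        ,   1.        ]]), 'R': array([[-0.98417813, -0.17709612,  0.00551051],
       [-0.13332058,  0.71970267, -0.68136165],
       [ 0.11670058, -0.6713159 , -0.73192618]]), 't': array([ 540.97098574,  135.9945899 , 1273.63205606])}
top {'K': array([[374.15829296,   0.        , 31
[... 183 characters left out ...]
      [-9.90288875e-01, -2.93482936e-02, -1.35891949e-01],
       [ 1.35940958e-01,  3.28119445e-04, -9.90716886e-01]]), 't': array([ -37.74893287,  579.87205243, 1269.61916737])}
wrist {'K': array([[307.37914993,   0.        , 318.81173702],
       [  0.        , 307.37914993, 196.32662242],
       [  0.        ,   0.        ,   1.        ]]), 'hand_eye': array([[-1.69592104e-04,  9.55454840e-01,  2.95137288e-01,
        -7.52857969e+01],
       [-1.10741609e-03, -2.95137291e-01,  9.55454213e-01,
        -1.23264134e+02],
       [ 9.99999372e-01, -1.64802293e-04,  1.10813902e-03,
         6.25848122e-01],
       [ 0.00000000e+00,  0.00000000e+00,  0.00000000e+00,
         1.00000000e+00]])}
```

View pics/side0.png

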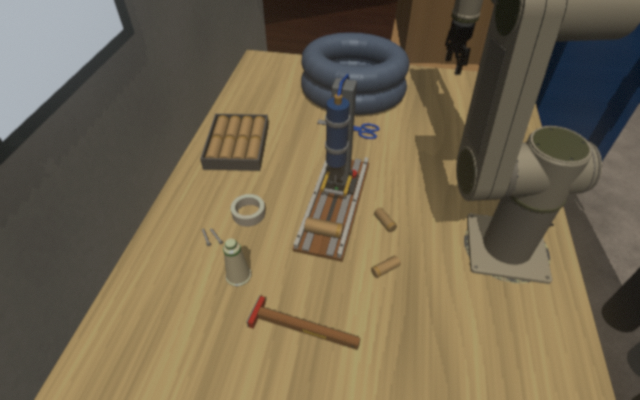

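View pics/top0.png

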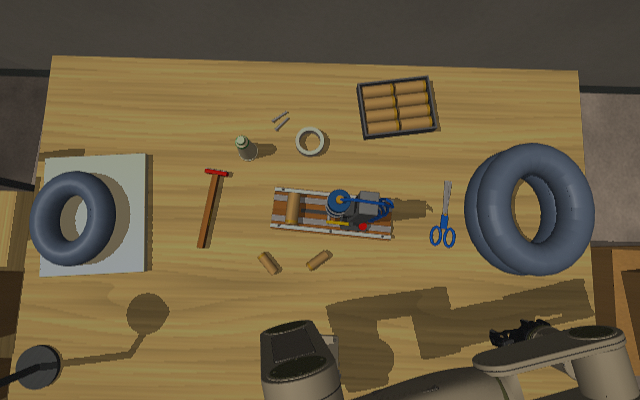

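View pics/wrist0.png

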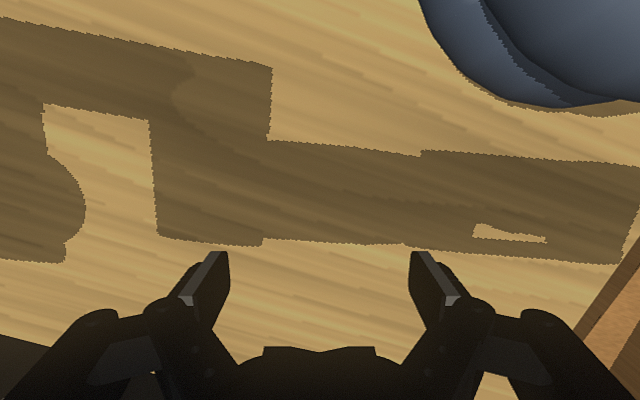

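```bash
cat > h.py <<'E'
from bench import *
import cv2, numpy as np
def ray(cam,u,v,z):
    c=camera_model(cam); K=c["K"];R=np.array(c["R"]);t=np.array(c["t"])
    d=R.T@np.linalg.solve(K,np.array([u,v,1.0])); o=-R.T@t
    s=(z-o[2])/d[2]; return o+s*d
def dep(cam,u,v,dm):
    c=camera_model(cam); K=c["K"];R=np.array(c["R"]);t=np.array(c["t"])
    p=np.linalg.solve(K,np.array([u,v,1.0]))*dm
    return R.T@(p-t)
def proj(cam,X):
    c=camera_model(cam); p=c["R"]@np.array(X)+c["t"]; q=c["K"]@p; return q[:2]/q[2]
E
python3 - <<'E'
from h import *
p=np.load("pics/top0_p.npy")[:,:,::-1]
c=p[155:275,185:405]
cv2.imwrite("pics/top0_crop.png",cv2.resize(c,None,fx=3.6,fy=3.6,interpolation=cv2.INTER_CUBIC))
p=np.load("pics/side0_p.npy")[:,:,::-1]
c=p[70:360,230:420]
cv2.imwrite("pics/side0_crop.png",cv2.resize(c,None,fx=2.06,fy=2.06,interpolation=cv2.INTER_CUBIC))
d=np.load("pics/top0_d.npy")
for (u,v) in [(217,173),(209,205),(203,245),(291,210),(275,190),(310,205),(385,215),(340,200),(269,262),(318,260),(245,142),(310,141),(443,230),(447,185)]:
    print((u,v),d[v,u],dep("top",u,v,d[v,u]).round(1))
E
```

```text
(217, 173) 1332.3594 [655.1 335.9  26.7]
(209, 205) 1316.4183 [539.7 356.5  26.9]
(203, 245) 1297.1309 [399.8 367.7  27.2]
(291, 210) 1272.9758 [526.5  64.7  68.9]
(275, 190) 1318.3849 [599.  126.1  33. ]
(310, 205) 1328.8068 [551.5   1.5  15.9]
(385, 215) 1033.251 [ 497.1 -211.4  306.7]
(340, 200) 938.9072 [522.4 -80.  405.5]
(269, 262) 1285.9222 [348.6 135.9  31.4]
(318, 260) 1283.7439 [360.3 -32.2  35.2]
(245, 142) 1233.791 [740.3 220.2 137.8]
(310, 141) 1376.1255 [789.9   9.2   0.9]
(443, 230) 1335.7072 [ 477.7 -475.6   -1.3]
(447, 185) 1343.277 [ 638.5 -487.8   13.1]
```

View pics/top0_crop.png

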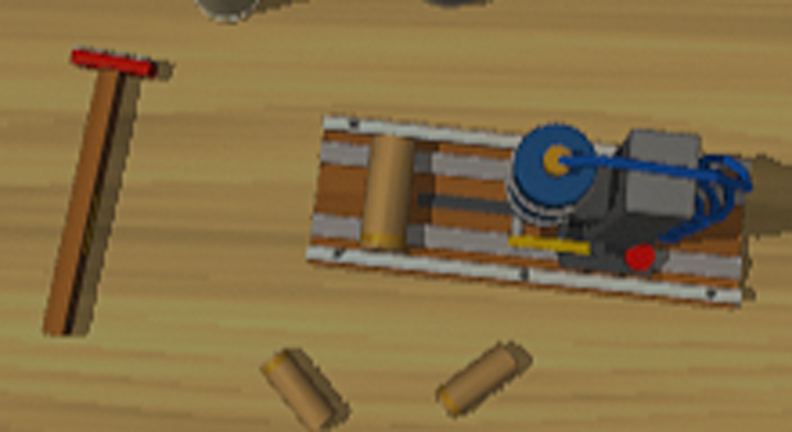

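View pics/side0_crop.png

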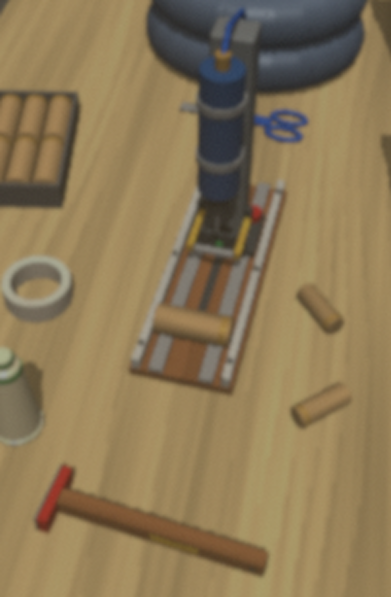

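Run:
```python
from h import *
for cam in ["top","side"]:
    p=np.load(f"pics/{cam}0_p.npy"); d=np.load(f"pics/{cam}0_d.npy")
    c=camera_model(cam);K=c["K"];R=c["R"];t=c["t"]
    v,u=np.mgrid[0:400,0:640]
    P=np.stack([(u-K[0,2])/K[0,0]*d,(v-K[1,2])/K[1,1]*d,d],-1)-t
    W=P@R  # R^T (p-t)
    np.save(f"pics/{cam}0_w.npy",W)
    hsv=cv2.cvtColor(p,cv2.COLOR_RGB2HSV)
    def rayz(uv,z):
        return np.array([ray(cam,a,b,z) for a,b in uv])
    # head: red
    roi=(W[...,0]>330)&(W[...,0]<720)&(W[...,1]>250)&(W[...,1]<450)&(d>0)
    bench=(W[...,0]>330)&(W[...,0]<720)&(W[...,1]>400)&(W[...,1]<450)&(d>0)
    print(cam,"bench z",np.median(W[bench][:,2]))
    red=roi&((hsv[...,0]<6)|(hsv[...,0]>174))&(hsv[...,1]>170)&(hsv[...,2]>80)
    zt=W[roi][:,2]
    top=roi&(W[...,2]>np.median(W[bench][:,2])+24)
    for nm,m in [("headtop",red&top),("bartop",top&~red)]:
        vv,uu=np.nonzero(m)
        X=rayz(np.stack([uu,vv],1),30.)
        rc=cv2.minAreaRect(X[:,:2].astype(np.float32))
        print(nm,len(uu),"mean z",W[m][:,2].mean().round(1),"rect",rc, "corners",cv2.boxPoints(rc).round(0).tolist())
    # track guides
    roi=(W[...,0]>400)&(W[...,0]<650)&(W[...,1]>-330)&(W[...,1]<160)&(d>0)
    zb=np.median(W[bench][:,2])
    g=roi&(W[...,2]>zb+33)&(W[...,2]<zb+43)&(hsv[...,1]<60)&(hsv[...,2]>120)
    vv,uu=np.nonzero(g); X=rayz(np.stack([uu,vv],1),38.)
    rc=cv2.minAreaRect(X[:,:2].astype(np.float32)); print("guides",len(uu),rc,cv2.boxPoints(rc).round(1).tolist())
    # foot
    f=roi&(W[...,2]>zb+55)&(W[...,2]<zb+75)&(hsv[...,0]>8)&(hsv[...,0]<28)&(hsv[...,1]>80)&(W[...,1]>-0)
    vv,uu=np.nonzero(f); X=rayz(np.stack([uu,vv],1),66.)
    rc=cv2.minAreaRect(X[:,:2].astype(np.float32)); print("foot",len(uu),rc,cv2.boxPoints(rc).round(1).tolist(), X.mean(0).round(1), W[f].max(0).round(1))
    # yellow
    y=roi&(hsv[...,0]>22)&(hsv[...,0]<32)&(hsv[...,1]>180)&(W[...,1]<0)
    vv,uu=np.nonzero(y); print("yellow",len(uu), W[y].min(0).round(1),W[y].max(0).round(1))
    g=(hsv[...,0]>40)&(hsv[...,0]<85)&(hsv[...,1]>120)&roi
    vv,uu=np.nonzero(g); print("green",list(zip(uu.tolist(),vv.tolist()))[:20],W[g][:20].round(0).tolist())
```

```text
top bench z 0.13514791555204114
headtop 79 mean z 30.0 rect ((657.7218017578125, 341.0116271972656), (77.21678161621094, 13.535112380981445), 81.57182312011719) corners [[645.0, 304.0], [659.0, 302.0], [670.0, 378.0], [657.0, 380.0]]
bartop 506 mean z 29.9 rect ((571.6259765625, 359.40838623046875), (105.81629180908203, 356.4217224121094), 69.60772705078125) corners [[386.0, 372.0], [720.0, 248.0], [757.0, 347.0], [423.0, 471.0]]
guides 491 ((524.0453491210938, -75.27740478515625), (417.7766418457031, 139.19305419921875), 85.689453125) [[438.8999938964844, -278.29998779296875], [577.7000122070312, -288.79998779296875], [609.0999755859375, 127.80000305175781], [470.29998779296875, 138.3000030517578]]
foot 371 ((532.415771484375, 60.984703063964844), (41.07489776611328, 108.978271484375), 86.87755584716797) [[476.8999938964844, 43.400001525878906], [585.7000122070312, 37.5], [587.9000244140625, 78.5], [479.1000061035156, 84.5]] [532.1  61.   66. ] [586.8  84.4  74.9]
yellow 66 [ 480. -129.   17.] [500.  -55.1  87. ]
green [] []
side bench z 0.0065289979993232005
headtop 113 mean z 29.5 rect ((657.9585571289062, 345.283935546875), (76.5220947265625, 10.683369636535645), 81.24288940429688) corners [[647.0, 308.0], [657.0, 307.0], [669.0, 382.0], [659.0, 384.0]]
bartop 1025 mean z 29.5 rect ((572.7172241210938, 360.7521057128906), (107.28490447998047, 356.5150146484375), 69.4124526977539) corners [[387.0, 373.0], [721.0, 248.0], [758.0, 348.0], [425.0, 474.0]]Traceback (most recent call last):
  File "<stdin>", line 28, in <module>
  File "<stdin>", line 11, in rayz
  File "h.py", line 4, in ray
    c=camera_model(cam); K=c["K"];R=np.array(c["R"]);t=np.array(c["t"])
ValueError: time passes only in moves, steps and waits
```

```bash
cat > h.py <<'E'
from bench import *
import cv2, numpy as np, pickle, os
if os.path.exists("cams.pkl"): CAM=pickle.load(open("cams.pkl","rb"))
else:
    CAM={n:camera_model(n) for n in ["side","top","wrist"]}; pickle.dump(CAM,open("cams.pkl","wb"))
def rays(cam,uv,z,Rt=None):
    uv=np.atleast_2d(np.array(uv,float)); c=CAM[cam]; K=c["K"]
    R,t=(c["R"],c["t"]) if Rt is None else Rt
    p=np.linalg.solve(K,np.vstack([uv.T,np.ones(len(uv))])); d=(R.T@p).T; o=-R.T@t
    return o+((z-o[2])/d[:,2])[:,None]*d
def ray(cam,u,v,z,Rt=None): return rays(cam,[[u,v]],z,Rt)[0]
def cloud(cam,d,Rt=None):
    c=CAM[cam];K=c["K"];R,t=(c["R"],c["t"]) if Rt is None else Rt
    v,u=np.mgrid[0:400,0:640]
    P=np.stack([(u-K[0,2])/K[0,0]*d,(v-K[1,2])/K[1,1]*d,d],-1)-t
    return P@R
def proj(cam,X,Rt=None):
    c=CAM[cam];R,t=(c["R"],c["t"]) if Rt is None else Rt
    X=np.atleast_2d(np.array(X,float)); p=X@R.T+t; q=p@c["K"].T; return q[:,:2]/q[:,2:]
def rpy(r):
    a,b,c=np.radians(r)
    Rx=cv2.Rodrigues(np.array([a,0,0]))[0];Ry=cv2.Rodrigues(np.array([0,b,0]))[0];Rz=cv2.Rodrigues(np.array([0,0,c]))[0]
    return Rz@Ry@Rx
def wristRt(s):
    H=CAM["wrist"]["hand_eye"]; T=np.eye(4);T[:3,:3]=rpy(s["tcp_rot"]);T[:3,3]=s["tool_pos"]
    M=T@H; R=M[:3,:3].T; return R,-R@M[:3,3]
def snap(name,tag):
    s=sense(); p,d=snapshot(name); cv2.imwrite(f"pics/{tag}.png",p[:,:,::-1]); np.savez(f"pics/{tag}.npz",p=p,d=d,pos=s["tool_pos"],rot=s["tcp_rot"])
    return s,p,d
E
cat > m1.py <<'E'
from h import *
def fitline(X):
    vx,vy,x0,y0=cv2.fitLine(X[:,:2].astype(np.float32),cv2.DIST_HUBER,0,0.01,0.01).ravel(); return vx,vy,x0,y0
for cam in ["top","side"]:
    p=np.load(f"pics/{cam}0_p.npy"); d=np.load(f"pics/{cam}0_d.npy"); W=cloud(cam,d)
    hsv=cv2.cvtColor(p,cv2.COLOR_RGB2HSV)
    roi=(W[...,0]>330)&(W[...,0]<720)&(W[...,1]>290)&(W[...,1]<420)&(d>0)
    red=roi&((hsv[...,0]<6)|(hsv[...,0]>174))&(hsv[...,1]>170)&(hsv[...,2]>80)
    top=roi&(W[...,2]>24)&(W[...,2]<36)
    for nm,m in [("headtop",red&top),("bartop",top&~red&(W[...,0]<640))]:
        vv,uu=np.nonzero(m); X=rays(cam,np.stack([uu,vv],1),30.)
        rc=cv2.minAreaRect(X[:,:2].astype(np.float32))
        l=fitline(X)
        print(cam,nm,len(uu),"rect",np.round(rc[0],1),np.round(rc[1],1),round(rc[2],2),"line ang",np.degrees(np.arctan2(l[1],l[0])).round(2),"mean",X.mean(0).round(1))
    roi=(W[...,0]>400)&(W[...,0]<650)&(W[...,1]>-330)&(W[...,1]<160)&(d>0)
    g=roi&(W[...,2]>33)&(W[...,2]<43)&(hsv[...,1]<60)&(hsv[...,2]>120)
    vv,uu=np.nonzero(g); X=rays(cam,np.stack([uu,vv],1),38.)
    rc=cv2.minAreaRect(X[:,:2].astype(np.float32)); print("guides",len(uu),rc,cv2.boxPoints(rc).round(1).tolist())
    f=roi&(W[...,2]>55)&(W[...,2]<75)&(hsv[...,0]>8)&(hsv[...,0]<28)&(hsv[...,1]>80)&(W[...,1]>0)
    vv,uu=np.nonzero(f); X=rays(cam,np.stack([uu,vv],1),66.)
    rc=cv2.minAreaRect(X[:,:2].astype(np.float32)); print("foot",len(uu),rc,cv2.boxPoints(rc).round(1).tolist(), X.mean(0).round(1), "Wmin",W[f].min(0).round(1),"max",W[f].max(0).round(1))
    y=roi&(hsv[...,0]>20)&(hsv[...,0]<32)&(hsv[...,1]>170)&(W[...,1]<0)
    vv,uu=np.nonzero(y); print("yellow",len(uu), W[y].min(0).round(1),W[y].max(0).round(1))
    gr=(hsv[...,0]>40)&(hsv[...,0]<85)&(hsv[...,1]>100)&roi
    vv,uu=np.nonzero(gr); print("green",list(zip(uu.tolist(),vv.tolist()))[:20],W[gr][:20].round(0).tolist())
    ob=roi&(W[...,2]>100); print("tall",W[ob].min(0),W[ob].max(0))
E
python3 m1.py
```

```text
top headtop 78 rect [657.7 341. ] [77.2 13.5] 81.57 line ang 80.93 mean [658.1 341.7  30. ]
top bartop 450 rect [515.1 360.8] [ 23.5 254.9] 81.72 line ang -8.34 mean [514.4 361.3  30. ]
guides 497 ((524.0453491210938, -75.27740478515625), (417.7766418457031, 139.19305419921875), 85.689453125) [[438.8999938964844, -278.29998779296875], [577.7000122070312, -288.79998779296875], [609.0999755859375, 127.80000305175781], [470.29998779296875, 138.3000030517578]]
foot 373 ((532.415771484375, 60.984703063964844), (41.07489776611328, 108.978271484375), 86.87755584716797) [[476.8999938964844, 43.400001525878906], [585.7000122070312, 37.5], [587.9000244140625, 78.5], [479.1000061035156, 84.5]] [532.   61.1  66. ] Wmin [478.9  39.1  55. ] max [586.8  84.5  74.9]
yellow 88 [ 480.  -129.4   17. ] [532.6 -55.1 407.4]
green [] []
tall [ 485.7950443  -222.70162733  100.07070643] [551.5549899  -46.26988578 429.66707669]
side headtop 113 rect [658.  345.3] [76.5 10.7] 81.24 line ang 82.85 mean [658.7 346.7  30. ]
side bartop 894 rect [515.6 364.8] [ 24.6 252.3] 81.85 line ang -8.2 mean [512.3 364.7  30
[... 268 characters left out ...]
.4996337890625, 69.61956024169922), (45.14498519897461, 109.83163452148438), 84.77106475830078) [[477.79998779296875, 52.099998474121094], [587.0999755859375, 42.099998474121094], [591.2000122070312, 87.0999984741211], [481.8999938964844, 97.0999984741211]] [533.2  69.6  66. ] Wmin [479.5  42.7  55. ] max [588.7  88.6  74.3]Traceback (most recent call last):
  File "m1.py", line 23, in <module>
    vv,uu=np.nonzero(y); print("yellow",len(uu), W[y].min(0).round(1),W[y].max(0).round(1))
                                                 ~~~~~~~~^^^
    return umr_minimum(a, axis, None, out, keepdims, initial, where)
ValueError: zero-size array to reduction operation minimum which has no identity
```

```bash
cat >> h.py <<'E'
def Ryaw(y): return rpy([-90,0,y])
def plan(P0,y0,way,n,grip=0,rd=0):
    """rows from cmd pose (P0,yaw y0) along polyline way=[(x,y,z,yaw)] in n rows at even path length"""
    pts=np.array([[*P0,y0]]+[list(w) for w in way],float)
    L=np.r_[0,np.cumsum(np.maximum(np.linalg.norm(np.diff(pts[:,:3],axis=0),axis=1),1e-3))]
    R0=Ryaw(y0); out=[]
    for s in np.linspace(0,L[-1],n+1)[1:]:
        q=[np.interp(s,L,pts[:,k]) for k in range(4)]
        sh=R0.T@(np.array(q[:3])-np.array(P0)); r=-np.radians(q[3]-y0)
        out.append([round(sh[0],rd),round(sh[1],rd),round(sh[2],rd),0,round(r,3),0,grip])
    print(out); return out
def cmdpose(P0,y0,row):
    R0=Ryaw(y0); return np.array(P0)+R0@np.array(row[:3]), y0-np.degrees(row[4])
E
python3 - <<'E'
from h import *
P0=[195.467,-567.272,250.292];y0=-160.99
way=[(270,-330,250,-125),(370,-110,250,-80),(420,100,240,-40),(470,300,200,-15),(475,368,190,-8.3)]
r=plan(P0,y0,way,22)
print(cmdpose(P0,y0,r[10]))
p=np.load("pics/top0_p.npy");d=np.load("pics/top0_d.npy");W=cloud("top",d);hsv=cv2.cvtColor(p,cv2.COLOR_RGB2HSV)
m=(W[...,2]>350)&(W[...,1]>-150)&(W[...,1]<0)&(W[...,0]<650)&(W[...,0]>400)&(hsv[...,0]>95)&(hsv[...,0]<120)&(hsv[...,1]>120)
vv,uu=np.nonzero(m);print(len(uu),W[m].mean(0),cv2.minEnclosingCircle(W[m][:,:2].astype(np.float32)))
m=(hsv[...,0]>20)&(hsv[...,0]<32)&(hsv[...,1]>170)&(W[...,2]>60)&(W[...,2]<100)&(W[...,1]<0)&(W[...,1]>-200)
print(W[m].min(0),W[m].max(0))
E
```

```text
[[np.float64(-27.0), np.float64(0.0), np.float64(-36.0), 0, np.float64(-0.113), 0, 0], [np.float64(-53.0), np.float64(0.0), np.float64(-72.0), 0, np.float64(-0.226), 0, 0], [np.float64(-80.0), np.float64(0.0), np.float64(-108.0), 0, np.float64(-0.339), 0, 0], [np.float64(-106.0), np.float64(0.0), np.float64(-144.0), 0, np.float64(-0.452), 0, 0], [np.float64(-133.0), np.float64(0.0), np.float64(-180.0), 0, np.float64(-0.566), 0, 0], [np.float64(-162.0), np.float64(0.0), np.float64(-215.0), 0, np.float64(-0.693), 0, 0], [np.float64(-192.0), np.float64(0.0), np.float64(-247.0), 0, np.float64(-0.839), 0, 0], [np.float64(-223.0), np.float64(0.0), np.float64(-280.0), 0, np.float64(-0.984), 0, 0], [np.float64(-254.0), np.float64(0.0), np.float64(-312.0), 0, np.float64(-1.13), 0, 0], [np.float64(-285.0), np.float64(0.0), np.float64(-345.0), 0, np.float64(-1.276), 0, 0], [np.float64(-315.0), np.float64(0.0), np.float64(-377.0), 0, np.float64(-1.421), 0, 0], [np.float64(-339.0), np.float64(2.0), np.float64(-415.0), 0, np.float64(-1.566), 0, 0], [np.float64(-363.0), np.float64(5.0), np.float64(
[... 413 characters left out ...]
.float64(29.0), np.float64(-640.0), 0, np.float64(-2.319), 0, 0], [np.float64(-507.0), np.float64(38.0), np.float64(-677.0), 0, np.float64(-2.412), 0, 0], [np.float64(-531.0), np.float64(46.0), np.float64(-714.0), 0, np.float64(-2.505), 0, 0], [np.float64(-551.0), np.float64(54.0), np.float64(-752.0), 0, np.float64(-2.589), 0, 0], [np.float64(-569.0), np.float64(60.0), np.float64(-793.0), 0, np.float64(-2.665), 0, 0]]
(array([ 370.48604128, -108.22697477,  250.292     ]), np.float64(-79.57269731191002))
410 [520.88802101 -83.2084403  400.69409452] ((464.23565673828125, -85.12403106689453), 88.74681091308594)
[ 479.96814485 -129.43848565   73.68712448] [492.57224398 -55.07072265  87.0137604 ]
```

```bash
python3 -m crank '[[-27,0,-36,0,-0.11,0,0],[-53,0,-72,0,-0.23,0,0],[-80,0,-108,0,-0.34,0,0],[-106,0,-144,0,-0.45,0,0],[-133,0,-180,0,-0.57,0,0],[-162,0,-215,0,-0.69,0,0],[-192,0,-247,0,-0.84,0,0],[-223,0,-280,0,-0.98,0,0],[-254,0,-312,0,-1.13,0,0],[-285,0,-345,0,-1.28,0,0],[-315,0,-377,0,-1.42,0,0],[-339,2,-415,0,-1.57,0,0]]'
python3 - <<'E'
from h import *
P,y=cmdpose([195.467,-567.272,250.292],-160.99,[-339,2,-415,0,-1.57,0]); print(P,y)
way=[(420,100,240,-40),(470,300,200,-15),(475,368,190,-8.3)]
for r in plan(P,y,way,11): print([float(v) for v in r])
E
```

```text
time: 1.65
tool_pos: [381.2, -63.1, 248.3]
tcp_rot: [-90.0, -0.0, -70.8]
ft_force: [0.5, 0.0, 0.2]
finger_gap: 85.6
[380.79926241 -64.48183253 248.292     ] -71.03562616446077
[[np.float64(-34.0), np.float64(2.0), np.float64(22.0), 0, np.float64(-0.13), 0, 0], [np.float64(-69.0), np.float64(4.0), np.float64(44.0), 0, np.float64(-0.261), 0, 0], [np.float64(-103.0), np.float64(6.0), np.float64(65.0), 0, np.float64(-0.391), 0, 0], [np.float64(-137.0), np.float64(8.0), np.float64(87.0), 0, np.float64(-0.521), 0, 0], [np.float64(-171.0), np.float64(15.0), np.float64(109.0), 0, np.float64(-0.613), 0, 0], [np.float64(-205.0), np.float64(23.0), np.float64(131.0), 0, np.float64(-0.698), 0, 0], [np.float64(-238.0), np.float64(30.0), np.float64(153.0), 0, np.float64(-0.783), 0, 0], [np.float64(-272.0), np.float64(38.0), np.float64(174.0), 0, np.float64(-0.867), 0, 0], [np.float64(-305.0), np.float64(46.0), np.float64(196.0), 0, np.float64(-0.952), 0, 0], [np.float64(-341.0), np.float64(52.0), np.float64(214.0), 0, np.float64(-1.026), 0, 0], [np.float64(-378.0), np.float64(58.0), np.float64(230.0), 0, np.float64(-1.095), 0, 0]]
[-34.0, 2.0, 22.0, 0.0, -0.13, 0.0, 0.0]
[-69.0, 4.0, 44.0, 0.0, -0.261, 0.0, 0.0]
[-103.0, 6.0, 65.0, 0.0, -0.391, 0.0, 0.0]
[-137.0, 8.0, 87.0, 0.0, -0.521, 0.0, 0.0]
[-171.0, 15.0, 109.0, 0.0, -0.613, 0.0, 0.0]
[-205.0, 23.0, 131.0, 0.0, -0.698, 0.0, 0.0]
[-238.0, 30.0, 153.0, 0.0, -0.783, 0.0, 0.0]
[-272.0, 38.0, 174.0, 0.0, -0.867, 0.0, 0.0]
[-305.0, 46.0, 196.0, 0.0, -0.952, 0.0, 0.0]
[-341.0, 52.0, 214.0, 0.0, -1.026, 0.0, 0.0]
[-378.0, 58.0, 230.0, 0.0, -1.095, 0.0, 0.0]
```

```bash
python3 -m crank '[[-34,2,22,0,-0.13,0,0],[-69,4,44,0,-0.26,0,0],[-103,6,65,0,-0.39,0,0],[-137,8,87,0,-0.52,0,0],[-171,15,109,0,-0.61,0,0],[-205,23,131,0,-0.7,0,0],[-238,30,153,0,-0.78,0,0],[-272,38,174,0,-0.87,0,0],[-305,46,196,0,-0.95,0,0],[-341,52,214,0,-1.03,0,0],[-378,58,230,0,-1.095,0,0],[-378,58,230,0,-1.095,0,0]]'
python3 - <<'E'
from h import *
P,y=cmdpose([380.799,-64.482,248.292],-71.036,[-378,58,230,0,-1.095,0]); print(P,y)
s,p,d=snap("wrist","w1"); print(s["tool_pos"],s["tcp_rot"],s["ft_force"])
E
```

```text
time: 3.15
tool_pos: [474.5, 369.7, 188.7]
tcp_rot: [-90.1, 0.1, -8.1]
ft_force: [0.2, -0.5, -1.1]
finger_gap: 85.7
[475.47510509 367.74529567 190.292     ] -8.297121433174858
[474.47343664 369.72436284 188.74690515] [-90.05469438   0.10905672  -8.10314277] [ 0.15782795 -0.49962269 -1.06897158]
```

View pics/w1.png

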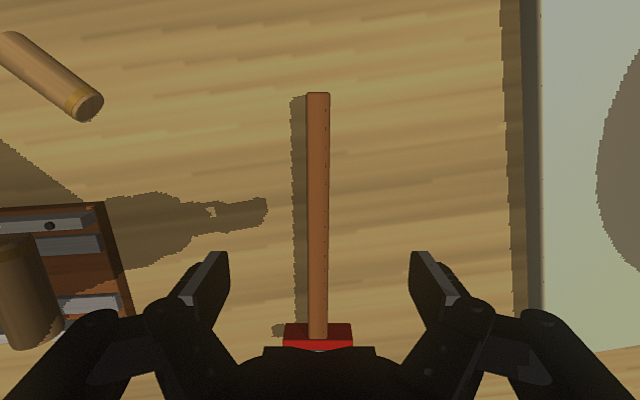

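Run:
```python
from h import *
z=np.load("pics/w1.npz"); p,d=z["p"],z["d"]; s=dict(tool_pos=z["pos"],tcp_rot=z["rot"]); Rt=wristRt(s)
s2=sense(); print("now",s2["tool_pos"],s2["tcp_rot"],s2["time"])
W=cloud("wrist",d,Rt); hsv=cv2.cvtColor(p,cv2.COLOR_RGB2HSV)
v,u=np.mgrid[0:400,0:640]
bench=(u>350)&(u<480)&(v>60)&(v<200); print("bench z",np.median(W[bench][:,2]))
zb=np.median(W[bench][:,2])
m=(u>280)&(u<360)&(v>80)&(v<345)&(W[...,2]>zb+24)&(W[...,2]<zb+36)
red=m&((hsv[...,0]<6)|(hsv[...,0]>174))&(hsv[...,1]>170)
for nm,mm in [("bar",m&(v<315)),("head",red)]:
    vv,uu=np.nonzero(mm); X=rays("wrist",np.stack([uu,vv],1),30+zb,Rt)
    rc=cv2.minAreaRect(X[:,:2].astype(np.float32)); l=cv2.fitLine(X[:,:2].astype(np.float32),cv2.DIST_HUBER,0,.01,.01).ravel()
    T=(X-s["tool_pos"])@rpy(s["tcp_rot"])
    print(nm,len(uu),rc,"ang",np.degrees(np.arctan2(l[1],l[0])),"tool x range",T[:,0].min(),T[:,0].max(),"tool z mean",T[:,2].mean(),T[:,2].min(),T[:,2].max(),"tool y",T[:,1].mean())
    for a,b in [(-60,-40),(-20,0),(20,40)]:
        k=(T[:,0]>a)&(T[:,0]<b)
        if k.any(): print("  ",a,b,T[k,2].min(),T[k,2].max())
# yellow band
y=m&(hsv[...,0]>20)&(hsv[...,0]<32)&(hsv[...,1]>150); print("yellow",y.sum())
```

```text
now [474.76384076 368.44149039 189.1936024 ] [-9.00767451e+01  7.96157234e-02 -8.20186331e+00] 3.2
bench z -0.24501990165697235
bar 5000 ((505.1706848144531, 364.5602722167969), (21.749671936035156, 229.05239868164062), 81.77059173583984) ang -8.186896 tool x range -83.08578874142778 145.9251856956024 tool z mean -0.5975051965729912 -11.716393029520708 10.367956505374698 tool y 158.9567105077627
   -60 -40 -10.723294316020858 10.222912900151336
   -20 0 -11.211212767114679 9.673766818180207
   20 40 -11.489570380834628 10.029276433902753
head 409 ((653.4752807617188, 343.5851135253906), (77.772705078125, 9.601353645324707), 81.898681640625) ang 82.4651 tool x range 176.39959615769038 186.0030418564371 tool z mean -0.37363671369243995 -39.381682467937374 38.390983162254734 tool y 158.64533169845092
yellow 0
```

```bash
python3 -m crank '[[28,0,0,0,0,0,0],[28,50,0,0,0,0,0],[28,95,0,0,0,0,0],[28,130,0,0,0,0,0],[28,155,0,0,0,0,0],[28,165,0,0,0,0,0],[28,165,0,0,0,0,0],[28,165,0,0,0,0,0]]'
python3 - <<'E'
from h import *
s,p,d=snap("wrist","w2"); print(s["tool_pos"],s["tcp_rot"],s["ft_force"],s["wrist_torque"])
E
```

```text
time: 4.2
tool_pos: [504.2, 364.1, 27.0]
tcp_rot: [-89.9, -0.1, -8.3]
ft_force: [0.2, -0.0, 0.8]
finger_gap: 85.4
[504.24350124 364.08688568  27.00712784] [-89.91509576  -0.10959902  -8.31513478] [ 0.22825663 -0.02342378  0.80301738] [-0.02774645  0.01385803  0.00878805]
```

View pics/w2.png

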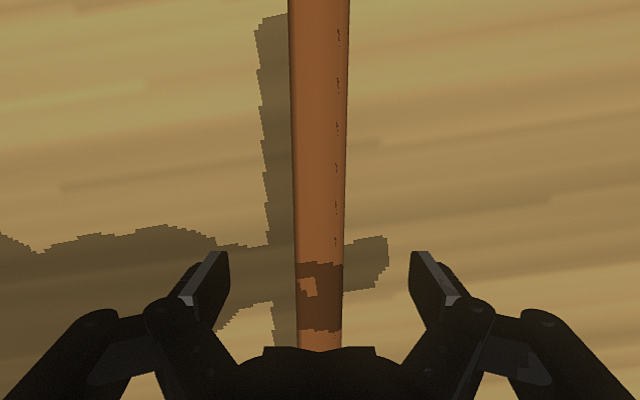

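```bash
python3 -m crank '[[0,0,0,0,0,0,0.5],[0,0,0,0,0,0,0.8],[0,0,0,0,0,0,1],[0,0,0,0,0,0,1],[0,0,0,0,0,0,1],[0,0,0,0,0,0,1],[0,0,0,0,0,0,1],[0,0,0,0,0,0,1]]' 60; python3 -c "
from h import *
s=sense(); print(s['tool_pos'],s['tcp_rot'],s['ft_force'],s['wrist_torque'],s['finger_gap'])"
```

```text
time: 5.25
tool_pos: [503.4, 363.9, 25.6]
tcp_rot: [-90.0, -0.0, -8.3]
ft_force: [-0.2, 0.1, 3.9]
finger_gap: 20.9
[503.39978706 363.88311166  25.57772151] [-8.99776894e+01 -2.41750703e-02 -8.29410006e+00] [-0.15637719  0.14040813  3.89289291] [0.00590956 0.03553217 0.0346701 ] 20.90860499461755
```

```bash
python3 -m crank '[[0,-5,0,0,0,0,1],[0,-15,0,0,0,0,1],[0,-35,0,0,0,0,1],[0,-60,0,0,0,0,1],[0,-85,0,0,0,0,1],[0,-100,0,0,0,0,1],[0,-100,0,0,0,0,1],[0,-100,0,0,0,0,1]]'
python3 - <<'E'
from h import *
s,p,d=snap("wrist","w3"); print(s["tool_pos"],s["tcp_rot"],s["ft_force"],s["wrist_torque"],s["finger_gap"])
s,p,d=snap("side","s3")
cv2.imwrite("pics/s3c.png",cv2.resize(p[120:400,180:420,::-1],None,fx=2,fy=2,interpolation=cv2.INTER_CUBIC))
E
```

```text
time: 6.25
tool_pos: [502.7, 363.4, 124.4]
tcp_rot: [-90.0, 0.1, -8.3]
ft_force: [0.3, 0.5, -2.7]
finger_gap: 20.9
[502.65140239 363.38035194 124.39364859] [-9.00484695e+01  6.16560375e-02 -8.30024871e+00] [ 0.29188104  0.46157103 -2.70329047] [ 0.01319318  0.02106944 -0.03019405] 20.89833282128759
```

View pics/w3.png

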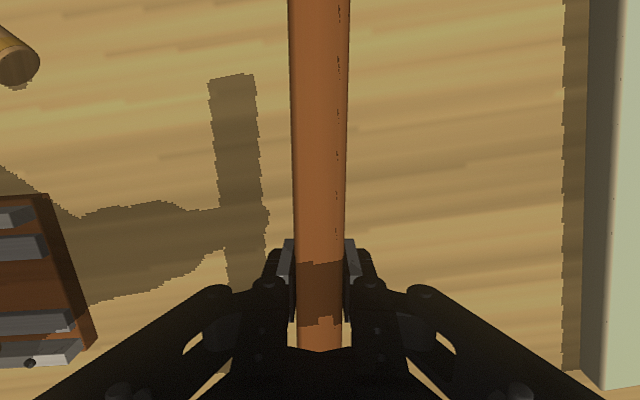

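View pics/s3c.png

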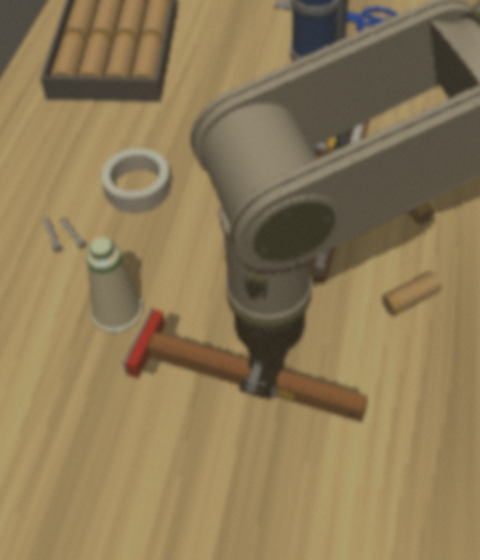

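Run:
```python
from h import *
z=np.load("pics/s3.npz"); p,d=z["p"],z["d"]; W=cloud("side",d); hsv=cv2.cvtColor(p,cv2.COLOR_RGB2HSV)
R=rpy(z["rot"]); T=(W-z["pos"])@R
roi=(W[...,2]>70)&(W[...,2]<140)&(W[...,0]>350)&(W[...,0]<720)&(W[...,1]>280)&(W[...,1]<440)&(d>0)
red=roi&((hsv[...,0]<6)|(hsv[...,0]>174))&(hsv[...,1]>150)
print("red",red.sum(),"tool min",np.percentile(T[red],[1,50,99],axis=0).round(1))
bar=roi&~red&(hsv[...,1]>90)&(hsv[...,0]<20)&(abs(T[...,2])<14)
print("bar",bar.sum(),np.percentile(T[bar],[0.5,50,99.5],axis=0).round(1))
top=bar&(T[...,2]<8)
for a in range(-120,160,20):
    k=bar&(T[...,0]>a)&(T[...,0]<a+20)
    if k.sum()>5: print(a,k.sum(),np.percentile(T[k][:,1],[5,95]).round(1),np.percentile(T[k][:,2],[2,98]).round(1))
yl=roi&(hsv[...,0]>20)&(hsv[...,0]<34)&(hsv[...,1]>150); print("yl",yl.sum(),np.percentile(T[yl],[1,99],axis=0) if yl.any() else None)
```

```text
red 143 tool min [[151.3  -7.9 -33.5]
 [157.3  -3.8   7.1]
 [162.9   1.7  40.4]]
bar 1314 [[-112.8   -8.4  -10.9]
 [  35.4   -2.8    6.6]
 [ 165.6   23.5   12.8]]
-120 85 [-6.3 18. ] [-8.5 11. ]
-100 124 [-6.5 19.2] [-10.1  12. ]
-80 121 [-6.  18.5] [-9.5 11.7]
-60 123 [-6.1 19.4] [-10.3  12.1]
-40 105 [-6.4 19.2] [-9.1 12.1]
-20 52 [-9.3  3.1] [-10.3  12. ]
20 67 [-7.  12.6] [-7.9 12.3]
40 115 [-5.8 19.5] [-8.9 12.4]
60 109 [-6.1 19.1] [-9.3 12.2]
80 111 [-6.7 20.7] [-9.7 12.1]
100 110 [-6.3 20.5] [-9.5 12.1]
120 108 [-6.2 19.9] [-9.5 12.2]
140 67 [-5.6 20.7] [-8.5 13.3]
yl 6 [[-25.55320506   9.06356963   8.71487555]
 [-16.55789954  17.6836897   12.18571732]]
```

Run:
```python
from h import *
P,y=cmdpose([380.799,-64.482,248.292],-71.036,[-378,58,230,0,-1.095,0])
P,y=cmdpose(P,y,[28,65,0,0,0,0]); print(P,y)
for r in plan(P,y,[(552,285,125,-94.3)],11): pass
```

```text
[503.18203022 363.70471405 125.292     ] -8.297121433174858
[[np.float64(5.0), np.float64(0.0), np.float64(-6.0), 0, np.float64(0.136), 0, 0], [np.float64(11.0), np.float64(0.0), np.float64(-13.0), 0, np.float64(0.273), 0, 0], [np.float64(16.0), np.float64(0.0), np.float64(-19.0), 0, np.float64(0.409), 0, 0], [np.float64(22.0), np.float64(0.0), np.float64(-26.0), 0, np.float64(0.546), 0, 0], [np.float64(27.0), np.float64(0.0), np.float64(-32.0), 0, np.float64(0.682), 0, 0], [np.float64(33.0), np.float64(0.0), np.float64(-39.0), 0, np.float64(0.819), 0, 0], [np.float64(38.0), np.float64(0.0), np.float64(-45.0), 0, np.float64(0.955), 0, 0], [np.float64(43.0), np.float64(0.0), np.float64(-52.0), 0, np.float64(1.092), 0, 0], [np.float64(49.0), np.float64(0.0), np.float64(-58.0), 0, np.float64(1.228), 0, 0], [np.float64(54.0), np.float64(0.0), np.float64(-64.0), 0, np.float64(1.365), 0, 0], [np.float64(60.0), np.float64(0.0), np.float64(-71.0), 0, np.float64(1.501), 0, 0]]
```

```bash
python3 -m crank '[[3,0,-3,0,0.07,0,1],[8,0,-9,0,0.19,0,1],[14,0,-16,0,0.34,0,1],[20,0,-23,0,0.49,0,1],[26,0,-31,0,0.65,0,1],[32,0,-38,0,0.81,0,1],[38,0,-45,0,0.96,0,1],[44,0,-52,0,1.12,0,1],[50,0,-59,0,1.26,0,1],[55,0,-65,0,1.39,0,1],[59,0,-69,0,1.47,0,1],[60,0,-71,0,1.501,0,1]]'
python3 - <<'E'
from h import *
P,y=cmdpose([503.182,363.705,125.292],-8.297,[60,0,-71,0,1.501,0]); print("cmd",P,y)
s,p,d=snap("top","t4"); print(s["tool_pos"],s["tcp_rot"],s["ft_force"],s["wrist_torque"],s["finger_gap"])
cv2.imwrite("pics/t4c.png",cv2.resize(p[130:280,180:420,::-1],None,fx=3.3,fy=3.3,interpolation=cv2.INTER_CUBIC))
s,p,d=snap("side","s4")
cv2.imwrite("pics/s4c.png",cv2.resize(p[60:360,180:420,::-1],None,fx=2,fy=2,interpolation=cv2.INTER_CUBIC))
s,p,d=snap("wrist","w4"); print(s["tool_pos"],s["tcp_rot"],s["ft_force"],s["wrist_torque"],s["finger_gap"])
E
```

```text
time: 7.85
tool_pos: [551.9, 284.3, 124.2]
tcp_rot: [-90.1, -0.0, -94.4]
ft_force: [-0.0, 1.3, -2.1]
finger_gap: 20.8
cmd [552.30838913 284.78986906 125.292     ] -94.29796504913655
[551.93850855 284.311677   124.20913082] [-9.00821874e+01 -4.32500464e-02 -9.43725825e+01] [-0.00899269  1.29591841 -2.12029262] [ 0.08122814 -0.04350184  0.0230322 ] 20.79808947478363
[551.9567015  284.4956399  124.54942575] [-9.00626186e+01 -2.95727125e-02 -9.42877601e+01] [ 0.0097063   0.47319263 -1.39151099] [ 0.03934026  0.02659894 -0.00205015] 20.978529614817052
```

View pics/t4c.png

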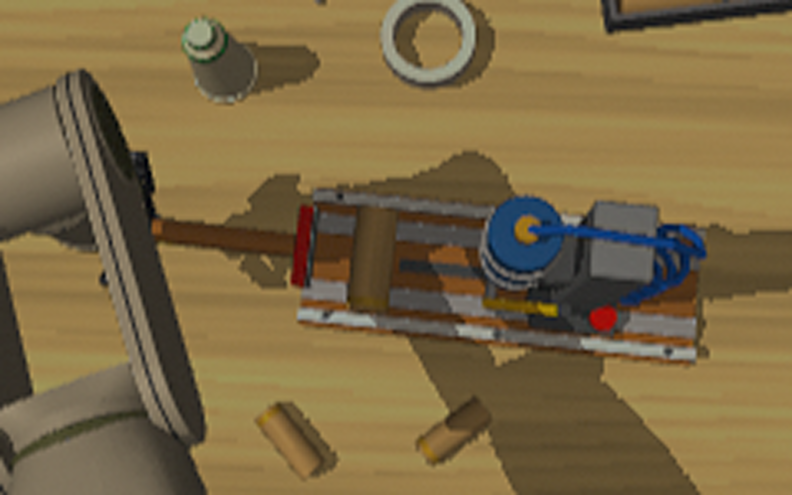

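View pics/s4c.png

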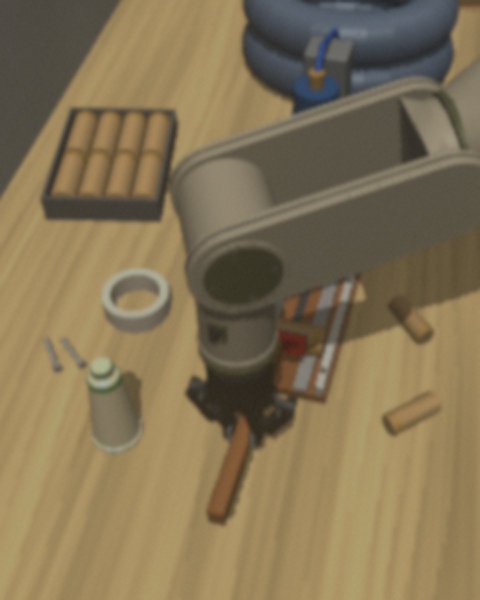

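```bash
cat >> h.py <<'E'
TO=np.array([528.7,-24.0]); TY=np.radians(-94.25)
def totrack(W):
    c,s=np.cos(TY),np.sin(TY); dx=W[...,0]-TO[0]; dy=W[...,1]-TO[1]
    return np.stack([c*dx+s*dy,-s*dx+c*dy,W[...,2]],-1)
E
python3 - <<'E'
from h import *
z=np.load("pics/t4.npz"); p,d=z["p"],z["d"]; W=cloud("top",d); hsv=cv2.cvtColor(p,cv2.COLOR_RGB2HSV)
Q=totrack(W); T=(W-z["pos"])@rpy(z["rot"])
red=((hsv[...,0]<6)|(hsv[...,0]>174))&(hsv[...,1]>150)&(W[...,1]>50)&(W[...,1]<200)&(W[...,2]>80)
print("red",red.sum(),"track",np.percentile(Q[red],[2,50,98],axis=0).round(1).tolist(),"tool",np.percentile(T[red],[2,50,98],axis=0).round(1).tolist())
g=(abs(Q[...,1])<80)&(Q[...,0]>-170)&(Q[...,0]<-60)&(Q[...,2]>33)&(Q[...,2]<43)
for sgn in (1,-1):
    k=g&(Q[...,1]*sgn>0); print("guide",sgn,k.sum(),np.percentile(Q[k],[2,50,98],axis=0).round(1).tolist())
f=(W[...,2]>60)&(W[...,2]<76)&(abs(Q[...,1])<70)&(Q[...,0]<-40)&(Q[...,0]>-140)&~red
print("foot",f.sum(),np.percentile(Q[f],[2,50,98],axis=0).round(1).tolist())
ft=f&(W[...,2]>68); print("foot crest",ft.sum(),Q[ft].mean(0))
r=(abs(Q[...,1])<58)&(Q[...,0]>-150)&(Q[...,0]<20)&(Q[...,2]>22)&(Q[...,2]<30)
for sgn in (1,-1):
    k=r&(Q[...,1]*sgn>0); print("rail",sgn,k.sum(),np.percentile(Q[k],[2,50,98],axis=0).round(1).tolist())
# motor
m=(W[...,2]>370)&(W[...,2]<415)&(Q[...,0]>0)&(Q[...,0]<110)&(abs(Q[...,1])<60)
print("motor",m.sum(),np.percentile(Q[m],[2,50,98],axis=0).round(1).tolist())
yl=(hsv[...,0]>20)&(hsv[...,0]<32)&(hsv[...,1]>170)&(W[...,2]>40)&(W[...,2]<100)&(Q[...,0]>0)&(Q[...,0]<180)&(abs(Q[...,1])<80)
print("yellow",yl.sum(),np.percentile(Q[yl],[2,50,98],axis=0).round(1).tolist())
E
```

```text
red 95 track [[-156.6, -37.7, 123.0], [-150.1, -1.9, 127.7], [-144.0, 35.3, 131.9]] tool [[152.6, -7.6, -37.7], [159.1, -3.4, -1.9], [165.1, 1.4, 35.3]]
guide 1 95 [[-154.7, 56.5, 33.4], [-108.5, 62.4, 38.0], [-62.8, 68.6, 42.2]]
guide -1 95 [[-154.1, -70.8, 33.4], [-108.7, -64.6, 38.3], [-63.7, -55.4, 42.3]]
foot 329 [[-102.7, -54.6, 60.9], [-84.9, -4.9, 66.6], [-67.6, 49.4, 73.3]]
foot crest 114 [-86.21367871  -3.24818659  70.33684767]
rail 1 217 [[-146.5, 5.9, 22.1], [-43.4, 35.0, 25.3], [17.9, 57.0, 29.2]]
rail -1 199 [[-147.1, -51.4, 22.2], [-41.7, -36.3, 25.6], [17.5, -3.3, 29.8]]
motor 457 [[28.4, -28.5, 376.6], [56.3, -4.0, 385.0], [108.9, 25.6, 408.6]]
yellow 61 [[36.8, -41.0, 48.7], [78.1, -35.8, 81.8], [108.0, -28.9, 86.6]]
```

```bash
python3 -m crank '[[0,8,0,0,0,0,1],[0,20,0,0,0,0,1],[0,35,0,0,0,0,1],[0,50,0,0,0,0,1],[0,61,0,0,0,0,1],[0,67,0,0,0,0,1],[0,68,0,0,0,0,1],[0,68,0,0,0,0,1]]'
python3 - <<'E'
from h import *
s,p,d=snap("top","t5"); print(s["tool_pos"],s["tcp_rot"],s["ft_force"],s["wrist_torque"],s["finger_gap"])
cv2.imwrite("pics/t5c.png",cv2.resize(p[150:270,200:400,::-1],None,fx=4,fy=4,interpolation=cv2.INTER_CUBIC))
W=cloud("top",d); hsv=cv2.cvtColor(p,cv2.COLOR_RGB2HSV); Q=totrack(W); T=(W-s["tool_pos"])@rpy(s["tcp_rot"])
red=((hsv[...,0]<6)|(hsv[...,0]>174))&(hsv[...,1]>150)&(W[...,1]>50)&(W[...,1]<200)&(W[...,2]>45)
print("red",red.sum(),"track",np.percentile(Q[red],[2,50,98],axis=0).round(1).tolist(),"tool",np.percentile(T[red],[2,50,98],axis=0).round(1).tolist())
bar=(abs(T[...,2])<14)&(T[...,0]>70)&(T[...,0]<145)&(W[...,2]>40)
for a in range(70,145,15):
    k=bar&(T[...,0]>a)&(T[...,0]<a+15)&(abs(T[...,2])<6); print(a,k.sum(),np.median(W[k][:,2]) if k.any() else None)
E
```

```text
time: 9.0
tool_pos: [552.6, 284.9, 57.8]
tcp_rot: [-90.0, 0.0, -94.3]
ft_force: [0.0, -0.4, -1.5]
finger_gap: 21.0
[552.64236043 284.94280832  57.77286844] [-8.99601299e+01  1.79431530e-02 -9.42965432e+01] [ 0.02354801 -0.38991955 -1.49697876] [ 0.06029655 -0.0396117  -0.01326748] 20.983151825006725
red 88 track [[-157.4, -36.3, 56.5], [-150.8, -0.0, 61.6], [-145.2, 37.1, 66.9]] tool [[152.4, -9.2, -37.2], [159.1, -3.9, -0.9], [164.6, 1.2, 36.2]]
70 51 415.11284696394284
85 19 62.058581282518816
100 14 62.50220265666157
115 17 62.713245270213875
130 15 61.691544213145534
```

View pics/t5c.png

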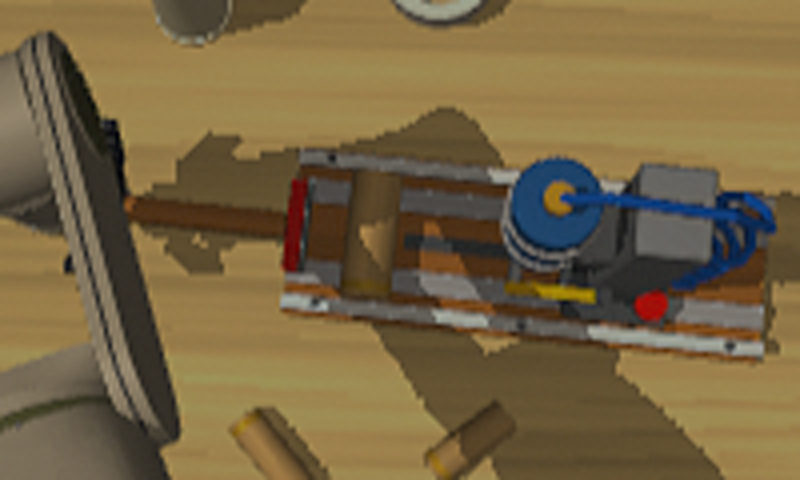

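```bash
python3 -m crank '[[3,1,0,0,0,0,1],[7,1,0,0,0,0,1],[12,1,0,0,0,0,1],[17,1,0,0,0,0,1],[21,1,0,0,0,0,1],[24,1,0,0,0,0,1],[26,1,0,0,0,0,1],[28,1,0,0,0,0,1],[30,1,0,0,0,0,1],[32,1,0,0,0,0,1],[34,1,0,0,0,0,1],[36,1,0,0,0,0,1]]'; python3 -m crank '[[2,0,0,0,0,0,1],[4,0,0,0,0,0,1],[6,0,0,0,0,0,1],[8,0,0,0,0,0,1]]'
cat > look.py <<'E'
from h import *
import sys
tag=sys.argv[1]
s,p,d=snap("top",tag); print(s["time"],s["tool_pos"].round(1),s["tcp_rot"].round(2),s["ft_force"].round(2),s["wrist_torque"].round(3),s["finger_gap"].round(1))
cv2.imwrite(f"pics/{tag}c.png",cv2.resize(p[150:270,200:400,::-1],None,fx=4,fy=4,interpolation=cv2.INTER_CUBIC))
W=cloud("top",d); hsv=cv2.cvtColor(p,cv2.COLOR_RGB2HSV); Q=totrack(W); T=(W-s["tool_pos"])@rpy(s["tcp_rot"])
g=totrack(s["tool_pos"]); print("grip track",g.round(1),"face est",(g[0]+169).round(1))
red=((hsv[...,0]<6)|(hsv[...,0]>174))&(hsv[...,1]>150)&(Q[...,0]<60)&(abs(Q[...,1])<60)&(W[...,2]>45)&(W[...,2]<80)
if red.any(): print("red",red.sum(),"track",np.percentile(Q[red],[2,50,98],axis=0).round(1).tolist())
f=(W[...,2]>58)&(W[...,2]<78)&(abs(Q[...,1])<62)&(Q[...,0]<60)&(Q[...,0]>-140)&~red&(hsv[...,0]>7)&(hsv[...,0]<28)&(hsv[...,1]>90)&(Q[...,0]>g[0]+172)
if f.any(): print("foot",f.sum(),np.percentile(Q[f],[2,50,98],axis=0).round(1).tolist())
ft=f&(W[...,2]>67)
if ft.any(): print("crest",ft.sum(),Q[ft].mean(0).round(1))
E
python3 look.py t6
```

```text
time: 10.55
tool_pos: [549.6, 248.8, 56.3]
tcp_rot: [-90.0, 0.0, -94.3]
ft_force: [-0.6, 0.7, -0.9]
finger_gap: 20.9
time: 11.05
tool_pos: [549.0, 240.8, 56.3]
tcp_rot: [-90.0, 0.0, -94.3]
ft_force: [0.5, 0.9, -1.2]
finger_gap: 20.8Traceback (most recent call last):
  File "look.py", line 4, in <module>
    s,p,d=snap("top",tag); print(s["time"],s["tool_pos"].round(1),s["tcp_rot"].round(2),s["ft_force"].round(2),s["wrist_torque"].round(3),s["finger_gap"].round(1))
                                                                                                                                          ^^^^^^^^^^^^^^^^^^^^^
AttributeError: 'float' object has no attribute 'round'
```

```bash
sed -i 's/,s\["finger_gap"\].round(1)/,round(s["finger_gap"],1)/' look.py; python3 look.py t7
```

```text
11.1 [549.  240.6  56.3] [-9.00e+01 -1.00e-02 -9.43e+01] [ 0.59 -0.43 -2.11] [ 0.136 -0.028 -0.023] 20.5
grip track [-265.4    0.6   56.3] face est -96.4
red 86 track [[-113.3, -37.1, 54.9], [-106.7, 0.3, 60.4], [-100.2, 35.2, 66.9]]
foot 353 [[-91.9, -54.7, 58.9], [-73.5, -2.6, 67.2], [-55.0, 51.0, 74.2]]
crest 183 [-71.4  -2.4  69.7]
```

View pics/t7c.png

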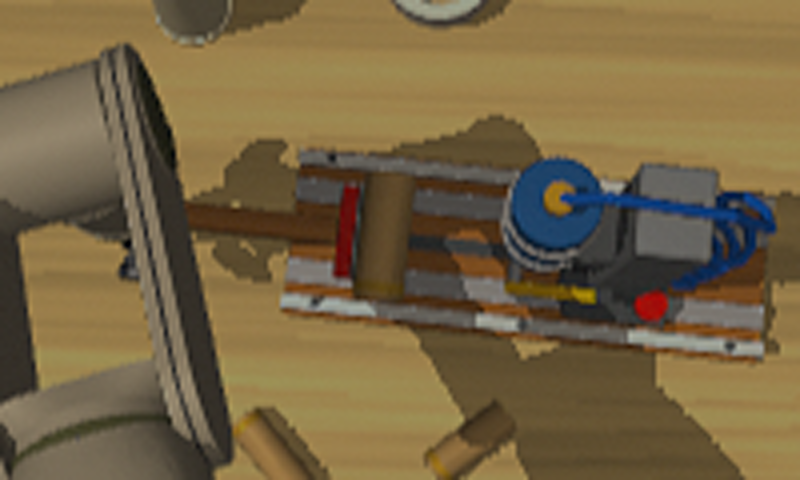

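```bash
python3 -m crank '[[2,0,0,0,0,0,1],[5,0,0,0,0,0,1],[8,0,0,0,0,0,1],[12,0,0,0,0,0,1],[16,0,0,0,0,0,1],[20,0,0,0,0,0,1],[24,0,0,0,0,0,1],[28,0,0,0,0,0,1],[32,0,0,0,0,0,1],[36,0,0,0,0,0,1],[40,0,0,0,0,0,1],[44,0,0,0,0,0,1]]';  python3 -m crank '[[4,0,0,0,0,0,1],[8,0,0,0,0,0,1],[12,0,0,0,0,0,1],[16,0,0,0,0,0,1],[20,0,0,0,0,0,1],[23,0,0,0,0,0,1],[26,0,0,0,0,0,1],[29,0,0,0,0,0,1],[32,0,0,0,0,0,1],[34,0,0,0,0,0,1],[36,0,0,0,0,0,1],[38,0,0,0,0,0,1]]'; python3 look.py t8
python3 - <<'E'
from h import *
s,p,d=snap("wrist","w8")
s,p,d=snap("side","s8")
cv2.imwrite("pics/s8c.png",cv2.resize(p[60:320,230:430,::-1],None,fx=2.3,fy=2.3,interpolation=cv2.INTER_CUBIC))
E
```

```text
time: 12.65
tool_pos: [545.7, 196.8, 56.3]
tcp_rot: [-90.0, 0.0, -94.3]
ft_force: [0.1, -0.7, -1.5]
finger_gap: 21.1
time: 14.15
tool_pos: [542.9, 159.1, 56.3]
tcp_rot: [-90.0, 0.0, -94.3]
ft_force: [0.6, 0.2, -1.5]
finger_gap: 21.2
14.15 [542.9 159.1  56.3] [-90.     0.   -94.29] [ 0.55  0.21 -1.52] [0.074 0.043 0.015] 21.2
grip track [-183.6    0.6   56.3] face est -14.6
red 88 track [[-31.5, -38.8, 55.5], [-24.9, -1.0, 60.3], [-18.8, 36.7, 64.7]]
foot 349 [[-10.7, -54.1, 58.8], [7.4, -3.2, 67.1], [26.3, 51.1, 73.7]]
crest 177 [ 7.8 -4.3 69.6]
```

View pics/t8c.png

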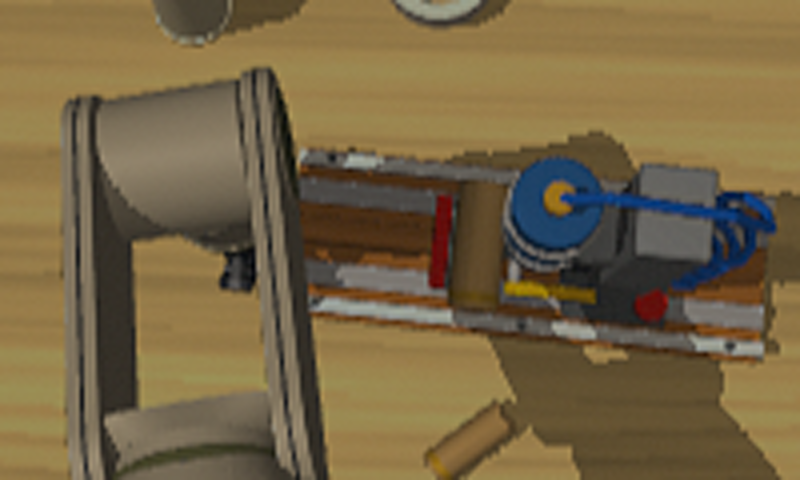

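View pics/s8c.png

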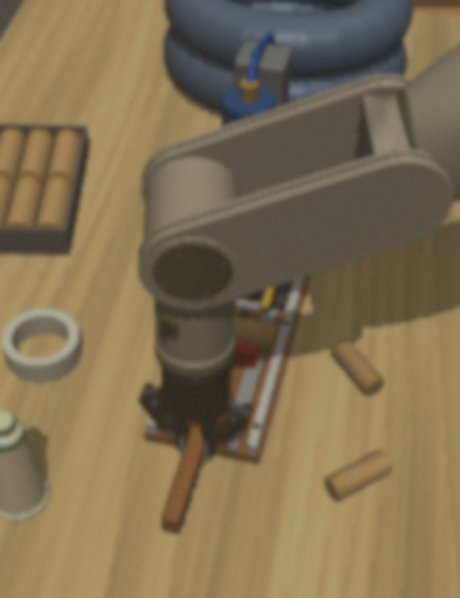

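```bash
python3 -m crank '[[1,0,0,0,0,0,1],[3,0,0,0,0,0,1],[5,0,0,0,0,0,1],[7,0,0,0,0,0,1],[9,0,0,0,0,0,1],[11,0,0,0,0,0,1],[12,0,0,0,0,0,1],[13,0,0,0,0,0,1],[14,0,0,0,0,0,1],[15,0,0,0,0,0,1]]'; python3 -m crank '[[1,0,0,0,0,0,1],[2,0,0,0,0,0,1]]'; python3 look.py t9
```

```text
time: 15.55
tool_pos: [541.7, 144.1, 56.3]
tcp_rot: [-90.0, 0.0, -94.3]
ft_force: [0.6, 0.0, -1.2]
finger_gap: 20.5
time: 15.8
tool_pos: [541.6, 142.1, 56.3]
tcp_rot: [-90.0, 0.0, -94.3]
ft_force: [0.2, 0.2, -1.0]
finger_gap: 20.6
15.8 [541.6 142.1  56.3] [-90.    0.  -94.3] [ 0.16  0.19 -1.  ] [ 0.079 -0.05  -0.045] 20.6
grip track [-166.6    0.5   56.3] face est 2.4
red 87 track [[-14.4, -37.5, 56.3], [-8.0, -0.0, 60.9], [-1.7, 34.7, 64.2]]
foot 246 [[6.0, -55.9, 59.3], [18.7, -14.0, 67.5], [41.9, 50.1, 74.1]]
crest 133 [ 22.2 -10.6  69.7]
```

```bash
python3 -m crank '[[1,0,0,0,0,0,1],[2,0,0,0,0,0,1]]'; python3 -m crank '[[1,0,0,0,0,0,1],[2,0,0,0,0,0,1]]'; python3 -m crank '[[1,0,0,0,0,0,1],[2,0,0,0,0,0,1]]'
```

```text
time: 16.1
tool_pos: [541.4, 140.1, 56.3]
tcp_rot: [-90.0, -0.0, -94.3]
ft_force: [-1.0, -0.4, -1.5]
finger_gap: 20.8
time: 16.35
tool_pos: [541.4, 138.7, 56.6]
tcp_rot: [-90.0, 0.1, -94.3]
ft_force: [-0.2, 6.0, -0.3]
finger_gap: 20.7
time: 16.6
tool_pos: [541.6, 137.0, 57.0]
tcp_rot: [-89.9, 0.1, -94.3]
ft_force: [-0.5, 6.4, 3.1]
finger_gap: 20.9
```

```bash
python3 -m crank '[[1,0,0,0,0,0,1],[2,0,0,0,0,0,1]]'; python3 -m crank '[[1,0,0,0,0,0,1],[2,0,0,0,0,0,1]]'; python3 look.py t10
```

```text
time: 16.85
tool_pos: [541.6, 135.1, 57.2]
tcp_rot: [-89.9, 0.1, -94.3]
ft_force: [1.1, 6.0, 2.3]
finger_gap: 20.7
time: 17.1
tool_pos: [541.4, 132.8, 56.9]
tcp_rot: [-89.9, 0.0, -94.3]
ft_force: [-0.1, 4.3, 1.0]
finger_gap: 20.9
17.1 [541.4 132.8  56.9] [-8.992e+01  5.000e-02 -9.428e+01] [-0.06  4.34  1.03] [ 0.439 -0.067  0.022] 20.9
grip track [-157.3    1.1   56.9] face est 11.7
red 88 track [[-5.2, -36.5, 57.1], [1.2, -0.3, 61.2], [7.6, 35.6, 67.6]]
foot 173 [[15.2, -55.6, 59.2], [24.2, -24.0, 66.2], [50.6, 50.2, 73.9]]
crest 74 [ 29.1 -22.1  69.8]
```

View pics/t10c.png

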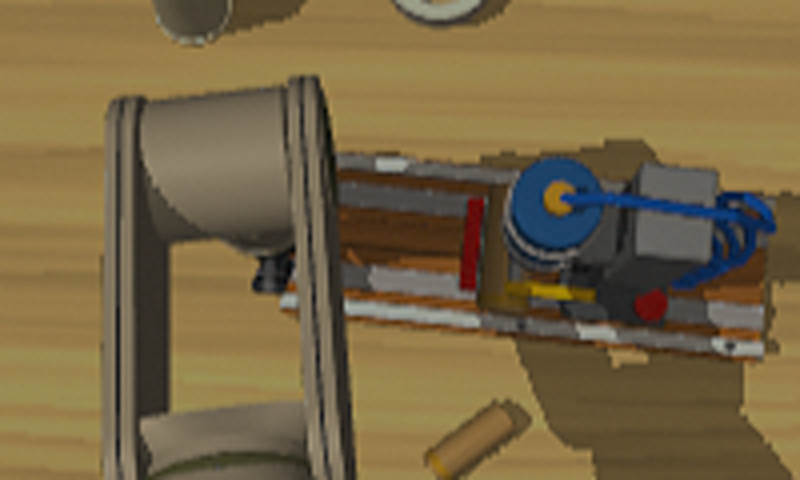

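```bash
python3 -m crank '[[1,0,0,0,0,0,1],[2,0,0,0,0,0,1]]'; python3 -m crank '[[1,0,0,0,0,0,1],[2,0,0,0,0,0,1]]'
```

```text
time: 17.4
tool_pos: [540.7, 130.1, 56.3]
tcp_rot: [-90.0, -0.0, -94.3]
ft_force: [0.7, 3.1, 0.6]
finger_gap: 21.0
time: 17.65
tool_pos: [540.4, 128.0, 56.2]
tcp_rot: [-90.0, -0.0, -94.3]
ft_force: [0.1, 3.4, 0.1]
finger_gap: 20.9
```

```bash
python3 -m crank '[[1,0,0,0,0,0,1],[2,0,0,0,0,0,1]]'; python3 -m crank '[[1,0,0,0,0,0,1],[2,0,0,0,0,0,1]]'; python3 look.py t11
```

```text
time: 17.9
tool_pos: [540.3, 126.0, 56.2]
tcp_rot: [-90.0, -0.0, -94.3]
ft_force: [0.8, 2.3, -0.4]
finger_gap: 20.8
time: 18.15
tool_pos: [540.1, 124.0, 56.2]
tcp_rot: [-90.0, -0.0, -94.3]
ft_force: [-0.3, 0.7, -1.2]
finger_gap: 21.0
18.15 [540.1 124.   56.2] [-9.002e+01 -1.000e-02 -9.430e+01] [-0.26  0.72 -1.24] [ 0.17  -0.009 -0.047] 21.0
grip track [-148.5    0.4   56.2] face est 20.5
red 87 track [[3.5, -38.8, 55.5], [9.9, -1.5, 60.5], [16.2, 36.6, 64.7]]
foot 104 [[24.3, -56.5, 58.2], [33.1, -41.0, 66.6], [59.2, 43.9, 72.9]]
crest 43 [ 40.6 -36.4  69.4]
```

View pics/t11c.png

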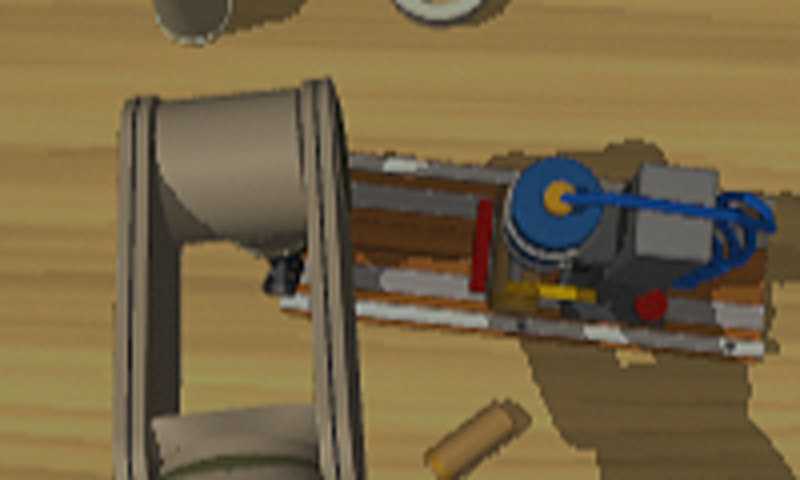

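```bash
python3 -m crank '[[1,0,0,0,0,0,1],[2,0,0,0,0,0,1]]'; python3 -m crank '[[0,0,0,0,0,0,1],[0,0,0,0,0,0,1]]'; python3 look.py t12
```

```text
time: 18.45
tool_pos: [540.1, 122.1, 56.3]
tcp_rot: [-90.0, -0.0, -94.3]
ft_force: [-0.1, 0.9, -1.5]
finger_gap: 21.0
time: 18.7
tool_pos: [540.0, 122.1, 56.2]
tcp_rot: [-90.0, -0.0, -94.3]
ft_force: [-0.0, 0.5, -1.8]
finger_gap: 20.6
18.7 [540.  122.1  56.2] [-9.001e+01 -1.000e-02 -9.430e+01] [-0.02  0.47 -1.84] [ 0.093  0.024 -0.011] 20.6
grip track [-146.6    0.5   56.2] face est 22.4
red 89 track [[5.9, -38.7, 56.4], [12.0, -1.2, 60.7], [18.2, 37.1, 64.6]]
foot 89 [[25.9, -56.7, 58.4], [36.5, -42.1, 66.0], [59.3, 13.8, 72.6]]
crest 38 [ 43.4 -39.6  69.4]
```

View pics/t12c.png

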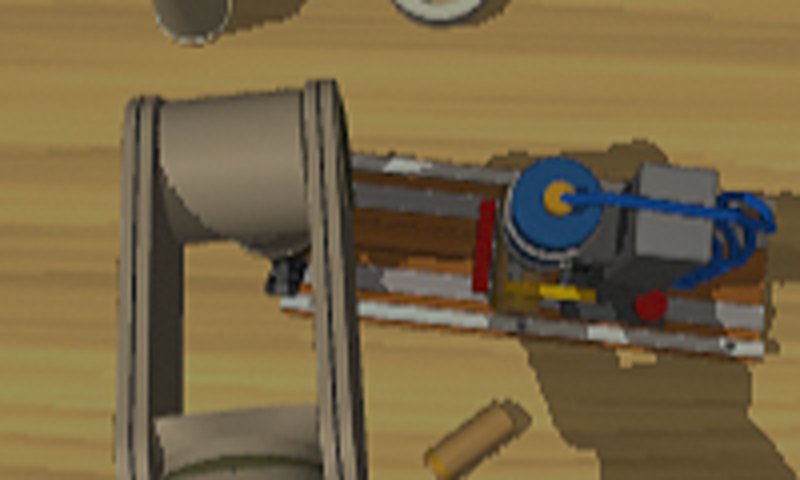

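```bash
python3 -m crank '[[1,0,0,0,0,0,1],[2,0,0,0,0,0,1],[2,0,0,0,0,0,1]]'; python3 look.py t13;  python3 -m crank '[[0,0,0,0,0,0,1],[0,0,0,0,0,0,1]]'
```

```text
time: 19.12
tool_pos: [539.9, 120.1, 56.3]
tcp_rot: [-90.0, -0.0, -94.3]
ft_force: [0.9, -0.2, -1.6]
finger_gap: 20.6
19.125 [539.9 120.1  56.3] [-90.   -0.  -94.3] [ 0.85 -0.22 -1.63] [ 0.059  0.054 -0.03 ] 20.6
grip track [-144.6    0.5   56.3] face est 24.4
red 90 track [[7.8, -38.3, 55.8], [14.1, -0.7, 59.9], [20.6, 37.0, 65.1]]
foot 65 [[30.9, -56.5, 59.3], [46.3, -45.3, 67.7], [59.7, -14.6, 74.8]]
crest 37 [ 50.9 -41.5  70.2]
time: 19.42
tool_pos: [540.0, 120.3, 56.3]
tcp_rot: [-90.0, 0.0, -94.3]
ft_force: [-0.8, 0.6, -0.8]
finger_gap: 20.7
```

View pics/t13c.png

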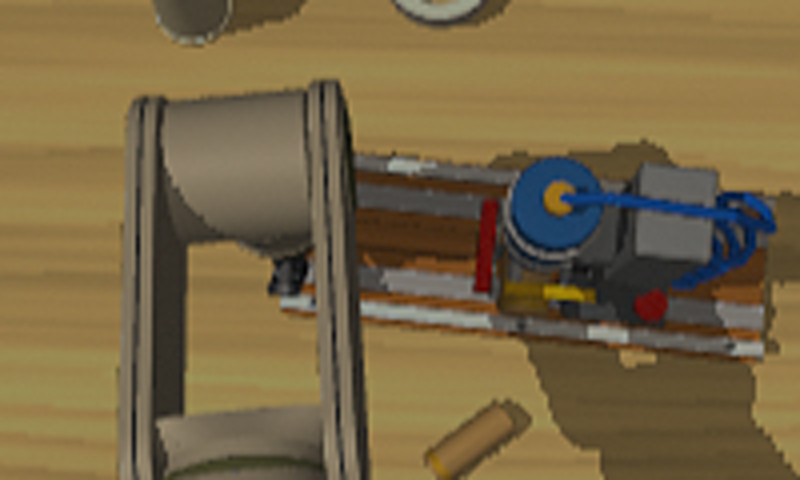

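```bash
python3 look.py t14
python3 - <<'E'
from h import *
a=cv2.imread("pics/t12.png")[185:250,290:400]; b=cv2.imread("pics/t14.png")[185:250,290:400]
cv2.imwrite("pics/cmp14.png",np.vstack([cv2.resize(x,None,fx=4,fy=4,interpolation=cv2.INTER_CUBIC) for x in (a,b)]))
E
```

```text
19.425 [540.  120.3  56.3] [-90.    0.  -94.3] [-0.81  0.64 -0.83] [ 0.093  0.01  -0.002] 20.7
grip track [-144.7    0.5   56.3] face est 24.3
red 90 track [[7.4, -38.5, 56.3], [13.9, -0.6, 60.2], [20.4, 36.7, 65.0]]
foot 49 [[35.8, -56.2, 62.5], [49.7, -45.5, 68.3], [59.5, -21.1, 75.1]]
crest 28 [ 51.  -39.9  70.4]
```

View pics/cmp14.png

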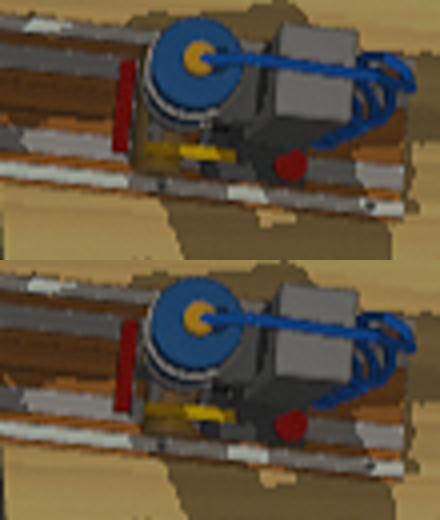

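Run:
```python
from h import *
for t in ["t12","t14"]:
    z=np.load(f"pics/{t}.npz"); p,d=z["p"],z["d"]; W=cloud("top",d); Q=totrack(W); hsv=cv2.cvtColor(p,cv2.COLOR_RGB2HSV)
    m=(Q[...,1]>-57)&(Q[...,1]<-42)&(Q[...,0]>15)&(Q[...,0]<110)&(Q[...,2]>50)&(Q[...,2]<76)
    print(t,m.sum())
    for a in range(16,100,6):
        k=m&(Q[...,0]>=a)&(Q[...,0]<a+6)
        if k.any(): print(a,k.sum(),Q[k][:,2].max().round(1),np.median(p[k],axis=0))
    # circle fit of points
    X=Q[m&(hsv[...,0]>7)&(hsv[...,0]<30)&(hsv[...,1]>90)]
    A=np.c_[2*X[:,0],np.ones(len(X))]; b=X[:,0]**2+(X[:,2]-48)**2
    c=np.linalg.lstsq(A,b,rcond=None)[0]; print("fit centre x",c[0],"r",np.sqrt(c[1]+c[0]**2))
    # fixed radius 22, fit
    from scipy.optimize import least_squares
    r=least_squares(lambda q:np.hypot(X[:,0]-q[0],X[:,2]-q[1])-22,[50,48],loss="soft_l1"); print("r22",r.x,r.cost)
```

```text
t12 56
22 5 57.1 [55. 42. 17.]
28 9 66.6 [71. 55. 25.]
34 10 72.5 [76. 58. 27.]
40 8 73.0 [88.  67.5 26. ]
46 8 70.5 [78.  60.5 25. ]
52 8 72.9 [84.5 64.  29.5]
58 8 64.5 [76.  58.5 25.5]
fit centre x 44.41620115509578 r 21.60975368030202
r22 [44.43391148 47.54668331] 58.03882474613696
t14 58
28 2 53.1 [55.  44.5 28.5]
34 10 64.8 [61.  46.5 23.5]
40 8 70.4 [73.  56.5 25. ]
46 7 72.3 [80. 61. 29.]
52 8 72.9 [90.5 69.5 31. ]
58 8 70.8 [86. 65. 28.]
64 8 71.9 [80.  61.  25.5]
70 7 65.9 [73. 54. 23.]
fit centre x 54.154839288642634 r 21.307487178388502
r22 [53.88178321 47.32263531] 71.70232266528636
```

```bash
python3 -m crank '[[-3,0,0,0,0,0,1],[-9,0,0,0,0,0,1],[-20,0,0,0,0,0,1],[-36,0,0,0,0,0,1],[-56,0,0,0,0,0,1],[-78,0,0,0,0,0,1],[-102,0,0,0,0,0,1],[-128,0,0,0,0,0,1],[-154,0,0,0,0,0,1],[-180,0,0,0,0,0,1],[-204,0,0,0,0,0,1],[-220,0,0,0,0,0,1]]'; python3 -m crank '[[0,0,0,0,0,0,1],[0,0,0,0,0,0,1]]'
python3 - <<'E'
from h import *
s,p,d=snap("side","s15"); print(s["time"],s["tool_pos"],s["ft_force"])
cv2.imwrite("pics/s15c.png",cv2.resize(p[60:300,260:420,::-1],None,fx=2.5,fy=2.5,interpolation=cv2.INTER_CUBIC))
s,p,d=snap("top","t15")
cv2.imwrite("pics/t15c.png",cv2.resize(p[150:270,160:400,::-1],None,fx=3.3,fy=3.3,interpolation=cv2.INTER_CUBIC))
from scipy.optimize import least_squares
W=cloud("top",d); Q=totrack(W); hsv=cv2.cvtColor(p,cv2.COLOR_RGB2HSV)
m=(Q[...,1]>-57)&(Q[...,1]<-42)&(Q[...,0]>15)&(Q[...,0]<110)&(Q[...,2]>50)&(Q[...,2]<76)
X=Q[m&(hsv[...,0]>7)&(hsv[...,0]<30)&(hsv[...,1]>90)]
r=least_squares(lambda q:np.hypot(X[:,0]-q[0],X[:,2]-q[1])-22,[50,48],loss="soft_l1"); print("r22",r.x)
E
```

```text
time: 20.98
tool_pos: [556.0, 341.9, 56.1]
tcp_rot: [-90.0, 0.0, -94.2]
ft_force: [0.2, -0.9, -2.0]
finger_gap: 20.8
time: 21.22
tool_pos: [556.2, 339.2, 56.0]
tcp_rot: [-90.0, -0.0, -94.3]
ft_force: [-0.2, 0.5, -1.2]
finger_gap: 21.0
21.225 [556.22437187 339.20260212  56.01454709] [-0.19227837  0.53712752 -1.15220863]
r22 [53.59148408 48.24454222]
```

View pics/s15c.png

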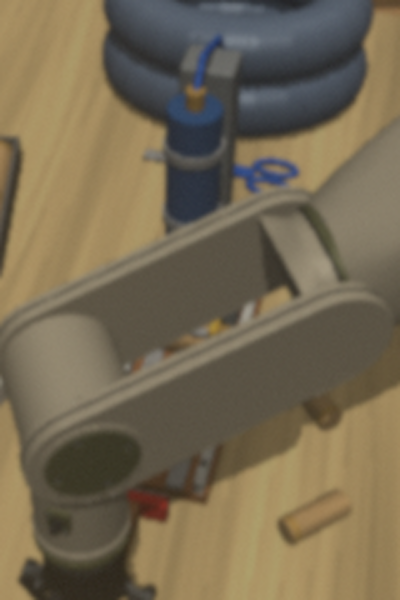

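View pics/t15c.png

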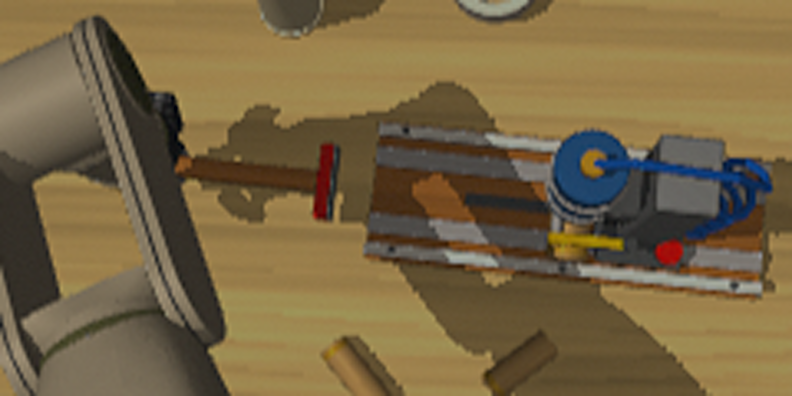

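```bash
python3 -m crank '[[0,6,0,0,0,0,1],[0,14,0,0,0,0,1],[0,21,0,0,0,0,1],[0,25,0,0,0,0,1],[0,27,0,0,0,0,1],[0,28,0,0,0,0,1],[0,29,0,0,0,0,1],[0,29,0,0,0,0,1]]'
python3 - <<'E'
from h import *
s,p,d=snap("top","t16"); print(s["time"],s["tool_pos"],s["ft_force"],s["wrist_torque"])
W=cloud("top",d); hsv=cv2.cvtColor(p,cv2.COLOR_RGB2HSV); T=(W-s["tool_pos"])@rpy(s["tcp_rot"])
red=((hsv[...,0]<6)|(hsv[...,0]>174))&(hsv[...,1]>150)&(W[...,1]>150)&(W[...,1]<250)&(W[...,2]>10)
print("red z",np.percentile(W[red],[2,50,98],axis=0).round(1).tolist())
k=(abs(T[...,2])<6)&(T[...,0]>90)&(T[...,0]<145)&(W[...,2]<60); print("bar top z",np.median(W[k][:,2]))
E
```

```text
time: 22.32
tool_pos: [556.5, 339.7, 27.4]
tcp_rot: [-90.0, 0.0, -94.3]
ft_force: [-1.0, -0.2, -1.6]
finger_gap: 21.0
22.325 [556.50607493 339.70619467  27.44590173] [-0.99590589 -0.20260845 -1.62888602] [ 0.12980118 -0.02254593  0.02306227]
red z [[505.8, 173.7, 26.7], [544.3, 181.1, 31.1], [579.6, 188.4, 36.7]]
bar top z 32.25479227305
```

```bash
python3 -m crank '[[0,0.5,0,0,0,0,1],[0,1,0,0,0,0,1],[0,1,0,0,0,0,1]]'; python3 -m crank '[[0,0.5,0,0,0,0,1],[0,1,0,0,0,0,1],[0,1,0,0,0,0,1]]'
```

```text
time: 22.75
tool_pos: [556.4, 339.6, 26.3]
tcp_rot: [-90.0, -0.0, -94.3]
ft_force: [0.6, 1.2, -2.2]
finger_gap: 20.8
time: 23.12
tool_pos: [556.5, 339.7, 25.6]
tcp_rot: [-90.0, 0.0, -94.3]
ft_force: [-1.4, -0.8, 1.8]
finger_gap: 20.5
```

```bash
python3 -m crank '[[0,0,0,0,0,0,0.72],[0,0,0,0,0,0,0.66],[0,0,0,0,0,0,0.5],[0,0,0,0,0,0,0.3],[0,0,0,0,0,0,0.1],[0,0,0,0,0,0,0],[0,0,0,0,0,0,0],[0,0,0,0,0,0,0]]' 20
python3 - <<'E'
from h import *
s,p,d=snap("wrist","w17"); print(s["time"],s["tool_pos"],s["ft_force"],s["finger_gap"])
E
```

```text
time: 24.12
tool_pos: [556.4, 339.7, 25.3]
tcp_rot: [-90.0, 0.0, -94.3]
ft_force: [-0.1, 0.6, -0.2]
finger_gap: 85.4
24.125 [556.41538629 339.65670091  25.30653296] [-0.05365898  0.63488612 -0.19342615] 85.43994345189681
```

View pics/w17.png

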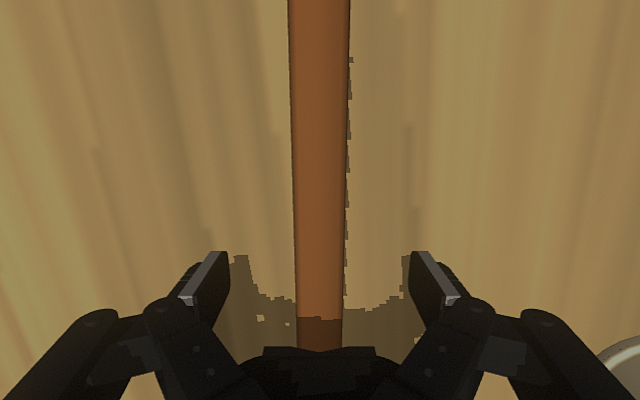

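```bash
python3 -m crank '[[0,-8,0,0,0,0,0],[0,-25,0,0,0,0,0],[0,-55,0,0,0,0,0],[0,-95,0,0,0,0,0],[0,-135,0,0,0,0,0],[0,-170,0,0,0,0,0],[-25,-190,-43,0,0,0,0],[-50,-205,-86,0,0,0,0],[-75,-215,-129,0,0,0,0],[-100,-220,-172,0,0,0,0],[-124,-220,-216,0,0,0,0],[-124,-220,-216,0,0,0,0]]'
python3 - <<'E'
from h import *
s,p,d=snap("side","s18"); print(s["time"],s["tool_pos"],s["ft_force"])
cv2.imwrite("pics/s18.png",p[:,:,::-1])
cv2.imwrite("pics/s18c.png",cv2.resize(p[140:240,280:400,::-1],None,fx=5,fy=5,interpolation=cv2.INTER_CUBIC))
a=np.load("pics/side0_p.npy")
cv2.imwrite("pics/s0c.png",cv2.resize(a[140:240,280:400,::-1],None,fx=5,fy=5,interpolation=cv2.INTER_CUBIC))
s,p,d=snap("top","t18")
E
```

```text
time: 25.68
tool_pos: [347.5, 481.5, 247.3]
tcp_rot: [-90.0, 0.1, -94.0]
ft_force: [0.2, -0.2, -0.4]
finger_gap: 85.5
25.675 [347.5332186  481.49803983 247.27015912] [ 0.24689827 -0.22732596 -0.40431308]
```

View pics/s18.png

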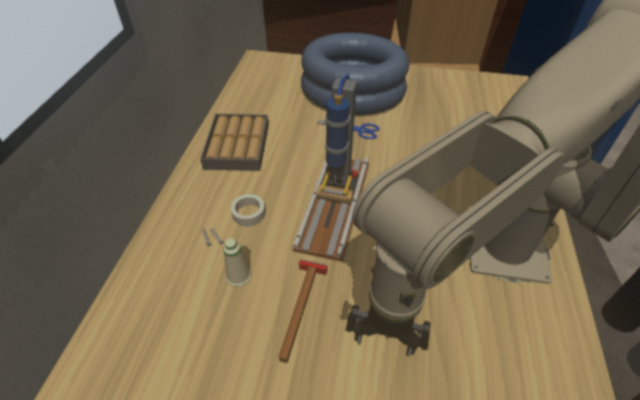

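View pics/s18c.png

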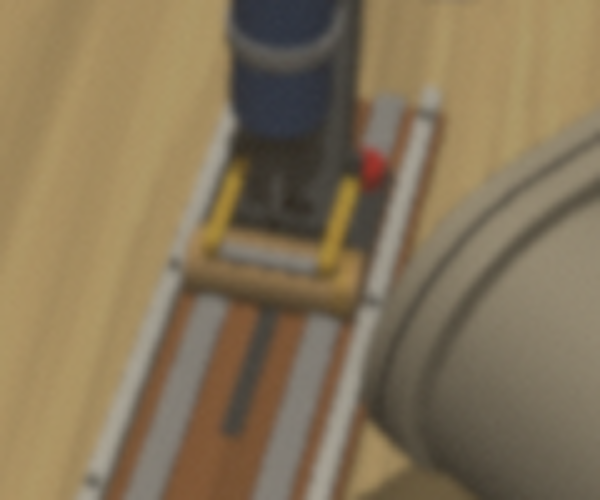

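View pics/s0c.png

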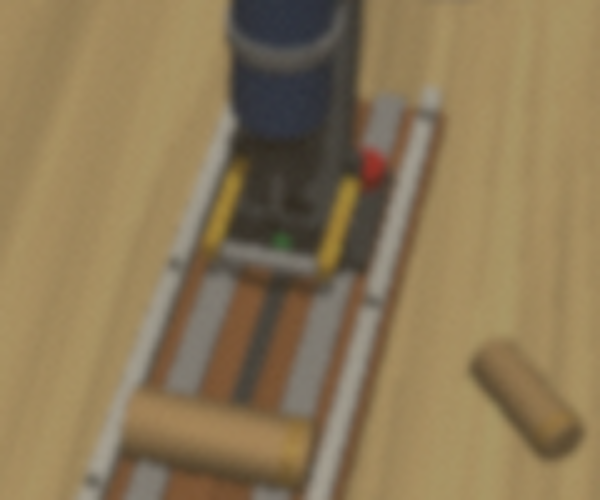

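View pics/t18.png

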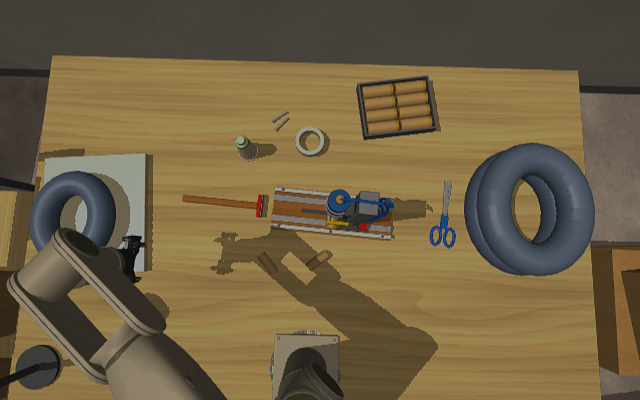

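Run:
```python
from h import *
from scipy.optimize import least_squares
def fit(X,r,g):
    q=least_squares(lambda q:np.hypot(X[:,0]-q[0],X[:,2]-q[1])-r,g,loss="soft_l1"); return q.x.round(2),len(X)
for cam,tag in [("side","s18"),("top","t18")]:
    z=np.load(f"pics/{tag}.npz"); p,d=z["p"],z["d"]; W=cloud(cam,d); Q=totrack(W); hsv=cv2.cvtColor(p,cv2.COLOR_RGB2HSV)
    wood=(hsv[...,0]>7)&(hsv[...,0]<30)&(hsv[...,1]>70)
    for a,b in [(-57,-43),(43,57)]:
        m=(Q[...,1]>a)&(Q[...,1]<b)&(Q[...,0]>15)&(Q[...,0]<100)&(Q[...,2]>42)&(Q[...,2]<76)&wood
        if m.sum()>10: print(cam,"foot end",a,b,fit(Q[m],22,[54,48]), "xrange",np.percentile(Q[m][:,0],[2,98]).round(1))
    m=(abs(Q[...,1])<30)&(Q[...,0]>15)&(Q[...,0]<70)&(Q[...,2]>64)&(Q[...,2]<85)&(hsv[...,1]<70)
    if m.sum()>5: print(cam,"roller",m.sum(),Q[m].mean(0).round(1),fit(Q[m],6,[42,72]),"xr",np.percentile(Q[m][:,0],[2,98]).round(1))
    m=(abs(Q[...,1])<30)&(Q[...,0]>15)&(Q[...,0]<90)&(Q[...,2]>42)&(Q[...,2]<76)&wood
    if m.sum()>5: print(cam,"foot mid",fit(Q[m],22,[54,48]))
p=np.load("pics/side0_p.npy");d=np.load("pics/side0_d.npy");W=cloud("side",d);Q=totrack(W);hsv=cv2.cvtColor(p,cv2.COLOR_RGB2HSV)
m=(abs(Q[...,1])<30)&(Q[...,0]>15)&(Q[...,0]<70)&(Q[...,2]>64)&(Q[...,2]<85)&(hsv[...,1]<70)
print("side0 roller",m.sum(),Q[m].mean(0).round(1),fit(Q[m],6,[42,72]),np.percentile(Q[m][:,0],[2,98]).round(1))
gr=(hsv[...,0]>40)&(hsv[...,0]<85)&(hsv[...,1]>80)&(Q[...,0]>30)&(Q[...,0]<130)&(abs(Q[...,1])<30)
print("green",gr.sum(),Q[gr].round(1)[:8].tolist())
# stick flat
z=np.load("pics/t18.npz"); p,d=z["p"],z["d"]; W=cloud("top",d)
k=(W[...,1]>160)&(W[...,1]<470)&(W[...,0]>505)&(W[...,0]<610)&(W[...,2]>12)
print("stick pts",k.sum(),np.percentile(W[k],[1,50,99],axis=0).round(1).tolist())
for a in range(180,460,40):
    kk=k&(W[...,1]>a)&(W[...,1]<a+40); print(a,np.median(W[kk][:,2]).round(1) if kk.any() else None,end=" ")
```

```text
side foot end -57 -43 (array([54.92, 48.66]), 64) xrange [31.5 71. ]
side foot end 43 57 (array([54.38, 47.94]), 41) xrange [31.1 66.3]
side roller 63 [37.1 -0.2 75.1] (array([40.77, 72.4 ]), 63) xr [32.2 42.4]
side foot mid (array([55.7 , 48.45]), 197)
top foot end -57 -43 (array([54.7 , 47.42]), 59) xrange [32.7 86.3]
top roller 16 [ 39.1 -19.8  75.5] (array([41.09, 71.25]), 16) xr [34.9 45.1]
top foot mid (array([54.68, 47.72]), 35)
side0 roller 73 [37.7  1.1 75.5] (array([40.44, 72.54]), 73) [32.7 44.8]
green 7 [[76.3, 7.7, 53.8], [76.3, 4.5, 54.6], [76.7, 1.4, 55.0], [79.0, -1.4, 53.5], [72.5, 3.6, 54.1], [73.5, 0.6, 53.8], [74.0, -2.5, 54.2]]
stick pts 616 [[509.4, 170.6, 14.1], [551.1, 287.8, 29.6], [577.0, 447.7, 35.6]]
180 29.3 220 29.3 260 30.3 300 29.3 340 29.7 380 30.3 420 29.9
```

```bash
python3 -m crank '[[20,0,0,0,0,0,0],[50,0,0,0,0,0,0],[85,0,0,0,0,0,0],[115,0,0,0,0,0,0],[135,0,0,0,0,0,0],[145,0,0,0,0,0,0],[145,0,0,0,0,0,0],[145,0,0,0,0,0,0]]'
python3 - <<'E'
from h import *
s,p,d=snap("top","t19"); print(s["time"],s["tool_pos"],s["ft_force"],s["qd"].round(2))
from scipy.optimize import least_squares
W=cloud("top",d); Q=totrack(W); hsv=cv2.cvtColor(p,cv2.COLOR_RGB2HSV); wood=(hsv[...,0]>7)&(hsv[...,0]<30)&(hsv[...,1]>70)
m=(Q[...,1]>-57)&(Q[...,1]<-43)&(Q[...,0]>15)&(Q[...,0]<100)&(Q[...,2]>42)&(Q[...,2]<76)&wood
X=Q[m]; r=least_squares(lambda q:np.hypot(X[:,0]-q[0],X[:,2]-q[1])-22,[50,48],loss="soft_l1"); print("foot",r.x)
a=np.load("pics/top0_p.npy").astype(int)
for n,(u0,u1,v0,v1) in dict(cone=(232,262,130,165),tape=(292,330,125,160),shears=(425,460,175,252)).items():
    print(n,"mean abs pixel change",abs(p[v0:v1,u0:u1].astype(int)-a[v0:v1,u0:u1]).mean().round(2))
E
```

```text
time: 26.78
tool_pos: [339.8, 335.2, 245.5]
tcp_rot: [-90.0, 0.0, -94.3]
ft_force: [-0.4, 0.5, 0.4]
finger_gap: 85.3
26.775 [339.76994625 335.21160816 245.46321037] [-0.39963998  0.48263046  0.39300899] [ 0.51  0.32 -0.   -0.06  0.07 -0.1 ]
foot [55.00651225 46.68737366]
cone mean abs pixel change 2.14
tape mean abs pixel change 2.31
shears mean abs pixel change 2.3
```

View pics/t19.png

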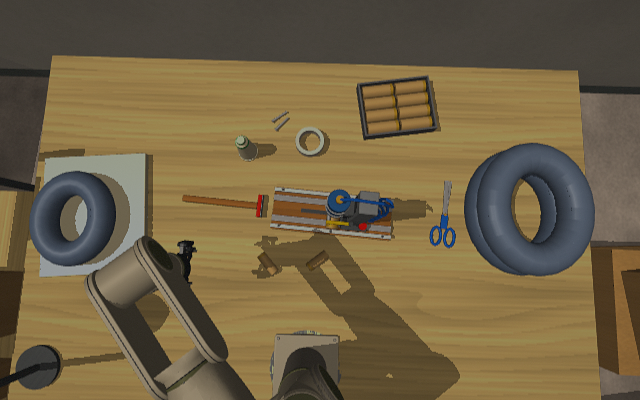

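The last top view shows the foot under the drill near (338,210). The stick lies flat from (183,198) to (262,206), clear of the track. The cone, tape and shears haven't moved, and the gripper, near (186,262), is clear of everything. Handing in.

Run:
```python
from bench import *
print(hand_in())
```

```text
the job is handed in; nothing more can be done
None
```

The beech foot is caught in the drill's nest, and I handed the job in at 26.8 s of the 72 s allowed; no verdict is reported.

**What I did:** I gripped the push stick at its grip point and rolled the foot along the track with the paddle only. Force readings, taken at the end of each short push, rose to about 6.4 N as the foot passed under the hold-down, against the 18 N bruising limit. I stopped when the force fell away. The foot then sprang about 10 mm ahead by itself. I drew the stick straight back and laid it flat on the bench behind the track.

**Last checks:**
- **Foot:** its centre is about 14 mm past the hold-down roller's axis in both the side and top views, as expected for a caught foot. The roller is back at its resting height.
- **Stick:** its top measures 29 to 30 mm above the bench along its whole length, so it lies flat.
- **Bystanders:** the tape, thread cone and shears look unmoved.
- **Robot:** the gripper was open and clear of everything, with no contact force.

**Not confirmed directly:** the foot hides the green plunger, so I could not see the switch. That it is pressed in about 3.5 mm is inferred from where the foot sits, and position estimates between views differed by about 1 to 2 mm.

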